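# Stock the bench chest with the full hardware cases and shut it

## Robot

A 6-joint arm with a two-finger parallel gripper is mounted at the origin on the work surface. World frame = base frame: x ahead of the robot, y to its left, z up, the work surface at z = 0. Lengths are in m, angles in rad, forces in N, time in s.
With the tool pointing down it reaches from about 0.3 to 0.875 m from the base axis. Payload 6.4 kg.
Tool frame: the origin (TCP) lies on the centre line of the jaws, within the pads' length; the fingertips stand 22 mm ahead of it and the grasp point (between the pads) lies 3 mm ahead of it; z points along the fingers, y is the line along which they close (so a half turn about z gives the same grasp; the last joint's range is limited). The gripper opens to 88 mm and grips with 3 to 60 N. Pads are 18 mm wide; open, the fingers measure 123 mm over their backs; the gripper's body (75 mm by 187 mm) begins 45 mm behind the grasp point.
Start: joints at [-1.53, 0.181, 1.607, -0, 1.354, -0.206], TCP at [0.14, -0.558, 0.229] pointing down, gripper open.
Joint ranges: [-2.99, 2.99], [-0.89, 2.07], [0.3, 2.58], [-1.14, 4.28], [0, 2.63], [-3.12, 3.12]. Speed limits (rad/s): [2.57, 2.57, 3.01, 3.14, 3.14, 3.14].

## Interface

Orientations are given as a unit quaternion [x, y, z, w].
In Python, from plant import r gives the robot as it stands.
- The arm moves only by the tool move_arm, never from a script. Its argument "rows" is a list of rows, each a list of 5 numbers: the shift along the tool's x, y, z as a fraction of full scale, then the turn about the tool's z as a fraction of full scale, then the gripper's target within -1 to 1 (fully open at 1, half-way at 0, shut at -1). A call has 1 to 10 rows; each row is the pose to reach, as a shift and turn from the pose commanded when the call began, along the tool's axes at that moment; what a row does not reach only later rows make up. Full scale, the value 1, is 100 cm for a shift and 30 degrees for a turn. A row lasts 1/8 s, in which the tool goes at most 62.5 mm and 10.7 degrees, less where a joint would pass 70% of its speed; a pose out of reach is approached as far as the arm can. A call with a number of a shift or a turn outside -1 to 1 is refused whole. A call with a gripper value outside its range is refused whole. The fingers move at their own pace and stop on an object; "force" is the grip in N (left out, the last holds). Time passes only in rows, so rows that repeat a pose let the fingers close. It gives the time, the measured TCP pose, the force, the opening and the grip force at its end, in the units of the state.
- r.observe(): the state, without advancing time (a new reading comes with each control period).
- r.grab_frame(name): name is "scene" or "top"; returns a dict with "color" (384x512x3 uint8, red, green, blue), "range_z" (384x512 float32, m along the optical axis (not along the pixel's ray), 0 where there is no reading), "camera_matrix" (3x3 intrinsics, pixels), "k1" (the pictures are not rectified: a ray, as slopes to the right and down, at radius r is drawn at 1 + k1 r^2 times it, then the intrinsics apply), "rvec" (rotation vector, rad) and "tvec" (3), from world to camera coordinates, as OpenCV has them. Camera axes: x right, y down, z forward; pixel columns grow to the right and rows downward; lengths in m; the calibration is good to about 2 mm. A picture is of the moment at which its call begins.
- r.finish_job(): hands the job in; it is judged then, once.
Trained networks look in the newest picture that a camera, given by its name, has taken for a name from the list of things; names that differ only in an ending like _2 or _b are one class to them, and where a whole thing is asked for, a point or a joint stands for the part that bears it (a point fixed in the world has none). Each returns a list of dicts, best first, with "conf" (0 to 1); they miss things now and then, are a little off and sometimes report something else, mostly with a low value. They report only what shows in the picture. A call takes as long as a camera call. They do not tell look-alikes from the thing itself.
- r.find_in(camera, query): "box" ([centre column, centre row, width, height] in pixels, round what is visible of it).
- r.cut_out(camera, query): "mask" (384x512 bool, what is visible of it) and "box" ([centre column, centre row, width, height] in pixels, round what is visible of it).
The state is a dict: "clock": time; "joint_positions": joint angles; "dq": joint speeds; "effort": joint torques, N m; "position": TCP position; "orientation": TCP orientation; "force": force on the tool from outside, world axes, zero at the start; "wrist_torque": the same for the moment, N m; "finger_gap": finger opening in m; "gripper_force": force on a finger pad.
Only numpy, scipy, OpenCV 4.12 (cv2) and the standard library are available. Lean on these libraries where they do the work, as an engineer would, in place of code of your own. Each camera call takes 0.05 s, during which the arm holds its last target. There are 200 camera calls.

## Task

Raise the chest's lid until its folding stay snaps over and locks, let it stand on the stay, then heft each hardware case lying on the bench (there are four to six): the heavy, full ones go inside the chest, the light, empty ones into the blue refill tray. Only when all of them are sorted, release the stay by pressing its red knee knob down through dead centre, so that the lid lifts slightly and the knee folds, and lower the lid fully shut without slamming it. Leave the glue bottle, spool and screwdriver where they are.

Things in the scene. Friction and masses are not known exactly. Their poses are not given: they have to be found in the camera images.
- chest: open-topped wooden chest fixed to the bench, 210 mm deep (own x), 360 mm wide (y), rim 85 mm high, walls and floor 10 mm thick (inside 190 x 340 mm, floor at 10 mm); origin at the centre of its underside. Its front faces own -x, towards the robot; the lid is hinged on the far (+x) rim
- lid (a joint): lid angle, rad: 0 closed, growing as it opens; about 1.41 resting on the locked stay, 1.47 at the most (stay straight). The lid weighs 0.6 kg and its hinge is stiff and damped: unlocked, it stays where it is left above about 1.0, and below 0.9 it sinks shut slowly by itself
- lid_handle (a point): middle of the lid's pull bar: a round steel bar 10 mm thick, 120 mm long, parallel to the chest's y, held 40 mm clear of the lid's front edge by a bracket at each end; 250 mm from the hinge line, within the 12 mm thick lid. A gripper pinching it across may stay pointing down while the bar turns between the pads
- lid_hinge (a point): middle of the lid's hinge line, which runs along the chest's y at rim height (105 mm behind the chest's origin, 85 mm up; fixed)
- knee (a joint): knee angle of the folding stay (two 111 mm links) on the chest's right (-y) outer side, rad: 0 lid closed, 2.73 links in line (dead centre, lid at its highest), 3.15 sprung over dead centre to its stop: locked. A light spring pushes it towards the lock: raise the lid to 1.44 or more, let go, and it snaps over. Unlocked, the lid can be lowered by its bar
- knee_knob (a point): on the axis of the red push knob at the knee: a 22 mm thick round bar along chest y, standing out 85 mm to the right; the point is 70 mm from the link, 15 mm from the free end. From locked, 5 to 15 N down and to the rear (+x) takes the knee back through dead centre (lid lifting 3 degrees); pressed on to below knee 1.9 it stays unlocked, nearer dead centre it springs back
- stay_pivot (a point): fixed pivot of the stay's lower link on the chest's right side: 35 mm in front of the chest's origin, 191 mm to the right, 45 mm up. The knob moves on a circle of 111 mm radius about it, in the chest's x-z plane
- tray: blue plastic refill tray fixed to the bench, 180 (own x) by 155 (y) mm, walls 30 mm high and 5 thick; origin at the centre of its underside, floor about 5 mm up. Two cases fit side by side with their length along its y
- glue: bystander: yellow glue bottle, 52 mm across and 130 high, standing; origin at the centre of its underside
- spool: bystander: brass wire spool, 60 mm across, 50 high, standing; origin at the centre of its underside
- driver: bystander: screwdriver 200 mm long with a red handle, lying flat
- case_a: one of up to six outwardly identical closed grey plastic hardware cases, 120 mm long (own x) by 40 wide (y) by 45 high (z), lying flat on the bench; origin at the centre of the underside. It is either full (0.35 to 0.49 kg) or empty (0.07 to 0.11 kg), which cannot be seen, only felt by lifting; the name says nothing about it. None if absent in this run
- case_b: one of up to six outwardly identical closed grey plastic hardware cases, 120 mm long (own x) by 40 wide (y) by 45 high (z), lying flat on the bench; origin at the centre of the underside. It is either full (0.35 to 0.49 kg) or empty (0.07 to 0.11 kg), which cannot be seen, only felt by lifting; the name says nothing about it. None if absent in this run
- case_c: one of up to six outwardly identical closed grey plastic hardware cases, 120 mm long (own x) by 40 wide (y) by 45 high (z), lying flat on the bench; origin at the centre of the underside. It is either full (0.35 to 0.49 kg) or empty (0.07 to 0.11 kg), which cannot be seen, only felt by lifting; the name says nothing about it. None if absent in this run
- case_d: one of up to six outwardly identical closed grey plastic hardware cases, 120 mm long (own x) by 40 wide (y) by 45 high (z), lying flat on the bench; origin at the centre of the underside. It is either full (0.35 to 0.49 kg) or empty (0.07 to 0.11 kg), which cannot be seen, only felt by lifting; the name says nothing about it. None if absent in this run
- case_e: one of up to six outwardly identical closed grey plastic hardware cases, 120 mm long (own x) by 40 wide (y) by 45 high (z), lying flat on the bench; origin at the centre of the underside. It is either full (0.35 to 0.49 kg) or empty (0.07 to 0.11 kg), which cannot be seen, only felt by lifting; the name says nothing about it. None if absent in this run
- case_f: one of up to six outwardly identical closed grey plastic hardware cases, 120 mm long (own x) by 40 wide (y) by 45 high (z), lying flat on the bench; origin at the centre of the underside. It is either full (0.35 to 0.49 kg) or empty (0.07 to 0.11 kg), which cannot be seen, only felt by lifting; the name says nothing about it. None if absent in this run
Mind the look-alikes: they are no part of the job. Leave any green look-alike of the case_f alone.

How it is judged:
By the outcome, as a careful person would: the job done as asked, in the order asked, and still so for the second after the job is handed in, with the robot touching nothing.
Of case_a, case_b, case_c, case_d, case_e, case_f only 4 to 6 are there at a start; the rules pass over those that are not, and their reading is None.
At some moment in a run one of case_a, case_b, case_c, case_d, case_e, case_f may be knocked a few centimetres aside while the robot is not near it.
Once in a run the grip may slacken for a moment while it holds something.
It also fails if it takes over 210 s, if anything falls off the work surface, if the arm or the gripper's body presses on something with over 40 N, if the wrist force passes 120 N, or if a joint passes its speed limit or range.

## Working session

There is one attempt and no reset: what is moved stays moved. The work goes in short steps, Python scripts to look and compute and a tool call to move; the robot and the scene stay as the last step left them, time stands still between calls to the robot, and variables do not carry over. Pictures are saved under pics/ and viewed, at most 14 in all, crops included, and the job is handed in when it is done.

Besides the shell and the picture viewer there is one more tool, called after "Call:" as name(argument=value, ...) on one line, values as JSON. move_arm: Moves the arm, as the interface text tells. Its arguments: {"type":"object","properties":{"rows":{"type":"array","items":{"type":"array","items":{"type":"number"}}},"force":{"type":"number"}},"required":["rows"]}

```bash
ls; mkdir -p pics; cat > h.py <<'E'
import numpy as np, cv2
from plant import r
def save(n,f,crop=None,s=1):
    im=f["color"][:,:,::-1]
    if crop: im=im[crop[1]:crop[3],crop[0]:crop[2]]
    cv2.imwrite(f"pics/{n}.png",cv2.resize(im,None,fx=s,fy=s))
def cloud(f):
    K=f["camera_matrix"];k1=f["k1"];z=f["range_z"]
    v,u=np.mgrid[:384,:512]
    d=np.stack([(u-K[0,2])/K[0,0],(v-K[1,2])/K[1,1]],-1)
    s=d.copy()
    for _ in range(8): s=d/(1+k1*(s**2).sum(-1,keepdims=True))
    P=np.concatenate([s*z[...,None],z[...,None]],-1)
    R=cv2.Rodrigues(np.asarray(f["rvec"],float))[0]
    W=(P-np.asarray(f["tvec"]).ravel())@R
    W[z==0]=np.nan
    return W
def rect(W,m,zmin=None):
    p=W[m]; p=p[~np.isnan(p).any(1)]
    if zmin is not None: p=p[p[:,2]>zmin]
    q=(p[:,:2]*1000).astype(np.float32)
    return cv2.minAreaRect(q),np.median(p,0),len(p)
E
python3 - <<'E'
from h import *
for c in("scene","top"):
    f=r.grab_frame(c); save(c+"0",f,s=1.5); W=cloud(f); np.save(c+"0.npy",W)
    print(c, f["k1"])
    for q in("case_a","chest","lid_handle","knee_knob","tray","glue","spool","driver"):
        for d in r.cut_out(c,q):
            try:
                R,m,n=rect(W,d["mask"],0.005); print(q,round(d["conf"],2),np.round(d["box"]),"med",m.round(3),"rect",np.round(R[0]),np.round(R[1]),round(R[2]),n)
            except Exception as e: print(q,d["conf"],e)
print(r.observe())
E
```

```text
pics
scene -0.059396723958052414
case_a 0.9 [230. 191.  28.  39.] med [ 0.489 -0.112  0.045] rect [ 487. -106.] [160.  42.] 7 592
case_a 0.84 [198. 197.  19.  38.] med [ 0.478 -0.201  0.046] rect [ 453. -198.] [ 40. 121.] 82 476
case_a 0.82 [246. 225.  21.  44.] med [ 0.645 -0.104  0.046] rect [607. -98.] [ 41. 160.] 80 651
case_a 0.8 [124. 287.  25.  56.] med [ 0.74  -0.431  0.046] rect [ 724. -432.] [ 42. 124.] 83 1062
case_a 0.61 [179. 243.  29.  46.] med [ 0.647 -0.295  0.046] rect [ 628. -295.] [120.  42.] 11 765
chest 0.68 [351. 184. 167.  88.] med [0.64  0.207 0.098] rect [561. 189.] [457. 256.] 85 9665
lid_handle 0.7 [361. 174. 145.  66.] med [0.599 0.223 0.1  ] rect [563. 230.] [374. 258.] 86 6342
lid_handle 0.48 [370. 254.  49.  54.] med [0.834 0.156 0.024] rect [790. 158.] [192.  25.] 3 468
lid_handle 0.24 [278. 247.  19.  47.] med [ 0.768 -0.073  0.078] rect [762. -70.] [50. 38.] 74 765
knee_knob 0.78 [286. 196.  36.  43.] med [0.637 0.026 0.077] rect [610.  25.] [ 76. 151.] 45 467
tray 0.88 [111. 227.  62.  64.] med [ 0.494 -0.463  0.009] rect [ 493. -458.] [155. 184.] 8
[... 2149 characters left out ...]
: 0.9, 'joint_positions': array([-1.53031501e+00,  1.80795554e-01,  1.60699488e+00,  2.91715915e-05,
        1.35380971e+00, -2.06261227e-01]), 'dq': array([ 0.0014145 , -0.00139755, -0.00033764,  0.00084252,  0.00138037,
        0.00083969]), 'effort': array([-3.59836604e-04, -4.33829927e+01, -3.42172837e+01,  7.04385177e-02,
        3.09565093e-02, -8.87861688e-06]), 'position': array([ 0.14049003, -0.55758917,  0.22891944]), 'orientation': array([ 9.92399799e-01,  1.23055430e-01,  1.45052483e-05, -2.55679097e-06]), 'force': array([ 0.05629075,  0.474231  , -0.19731762]), 'wrist_torque': array([ 0.02509202, -0.01991724, -0.00598544]), 'gripper_force': 0.0, 'finger_gap': 0.0876865388253569}
```

View pics/scene0.png

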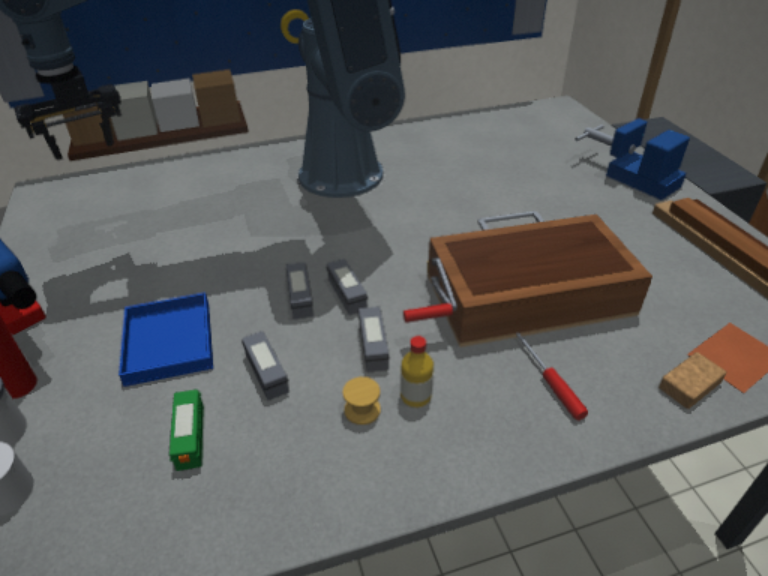

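View pics/top0.png

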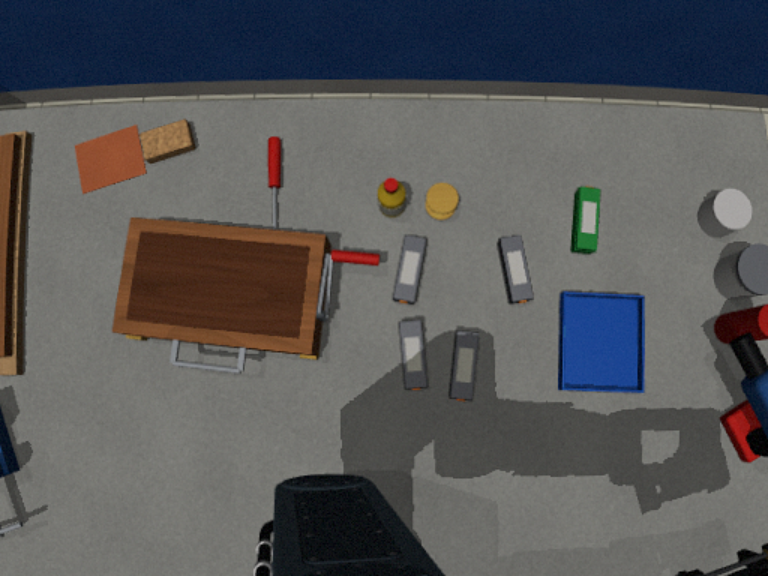

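```bash
python3 - <<'E'
from h import *
W=np.load("top0.npy")
x,y,z=W[...,0],W[...,1],W[...,2]
# lid top points
m=(z>.09)&(z<.11)&(y>-.02)&(x>.3)
R=cv2.minAreaRect((W[m][:,:2]*1000).astype(np.float32)); print("lid",R,cv2.boxPoints(R).round(), np.nanmedian(z[m]))
# bar: thin points ahead of the lid
m2=(z>.05)&(x<.47)&(y>0.02)
p=W[m2]; 
for a in np.arange(.38,.50,.005):
    q=W[(x>=a)&(x<a+.005)&(z>.06)&(y>0)&(y<.5)]
    if len(q): print(round(a,3),len(q),q[:,1].min().round(3),q[:,1].max().round(3),np.median(q[:,2]).round(3))
S=np.load("scene0.npy")
m=(W[...,1]<.045)&(W[...,1]>-.07)&(z>.03)&(x<.72)&(x>.5)
print("knob",np.round(W[m&(y>-.03)][::12],3))
E
```

```text
lid ((561.8768310546875, 230.96263122558594), (376.9359130859375, 256.07916259765625), 84.52557373046875) [[416.  56.]
 [671.  31.]
 [707. 406.]
 [452. 431.]] 0.09812800499299085
0.43 24 0.183 0.215 0.095
0.435 62 0.182 0.289 0.095
0.44 70 0.182 0.308 0.096
0.445 49 0.181 0.312 0.095
0.45 20 0.181 0.313 0.095
0.455 18 0.181 0.311 0.094
0.46 17 0.181 0.31 0.095
0.465 55 0.064 0.311 0.095
0.47 96 0.064 0.309 0.096
0.475 144 0.063 0.309 0.097
0.48 179 0.063 0.31 0.097
0.485 202 0.062 0.338 0.097
0.49 237 0.062 0.4 0.097
0.495 266 0.062 0.421 0.097
knob [[ 0.651  0.035  0.073]
 [ 0.648  0.024  0.078]
 [ 0.65  -0.008  0.071]
 [ 0.646  0.011  0.075]
 [ 0.646 -0.021  0.074]
 [ 0.642  0.018  0.078]
 [ 0.642 -0.014  0.081]
 [ 0.64   0.031  0.079]
 [ 0.64  -0.     0.08 ]
 [ 0.637  0.042  0.076]
 [ 0.637  0.01   0.08 ]
 [ 0.637 -0.022  0.079]
 [ 0.634  0.023  0.078]
 [ 0.634 -0.009  0.081]
 [ 0.633  0.037  0.07 ]
 [ 0.633  0.005  0.072]
 [ 0.632 -0.027  0.079]
 [ 0.63   0.011  0.071]
 [ 0.63  -0.022  0.075]
 [ 0.627 -0.019  0.074]
 [ 0.622  0.037  0.071]
 [ 0.612  0.043  0.065]
 [ 0.606  0.038  0.056]
 [ 0.591  0.043  0.061]
 [ 0.578  0.042  0.063]
 [ 0.565  0.042  0.059]
 [ 0.539  0.045  0.096]]
```

The scene shows four grey cases, at top-image pixels (at 1.5x) 409,270, 413,355, 465,365 and 516,268. The fifth case hit, at 587,220, is the green look-alike and stays put. The chest is at 222,288 with its bar at 208,360, and the red knob is at 355,258. The tray is at 602,342.

```bash
cat >> h.py <<'E'
def yaw():
    x,y,_,_=r.observe()["orientation"]; return np.degrees(2*np.arctan2(y,x))
def go(*T):
    """print tool-frame shifts from the present pose to each world target (x,y,z,psi deg)"""
    o=r.observe(); p=o["position"]; a=np.radians(yaw())
    for t in T:
        d=np.array(t[:3])-p
        dp=(t[3]-np.degrees(a)+180)%360-180
        print(t,"->",np.round([d[0]*np.cos(a)+d[1]*np.sin(a), d[0]*np.sin(a)-d[1]*np.cos(a), -d[2], -dp/30],4))
E
cat > chest.py <<'E'
from h import *
yc=-5.6
E
python3 - <<'E'
from h import *
W=np.load("top0.npy");z=W[...,2]
m=((z>.088)&(z<.11)&(W[...,1]>.02)&(W[...,0]>.4)).astype(np.uint8)
m=cv2.morphologyEx(m,cv2.MORPH_OPEN,np.ones((13,13)))>0
R=cv2.minAreaRect((W[m][:,:2]*1000).astype(np.float32));print(R, np.median(W[m],0))
m=(z>.085)&(W[...,0]<.46)&(W[...,1]>.195)&(W[...,1]<.3)
p=W[m]; print(len(p),np.polyfit(p[:,1],p[:,0],1),p.mean(0))
go((.4,-.1,.25,44.1),(.435,.247,.25,84.4))
E
```

```text
((584.4157104492188, 230.97186279296875), (371.485595703125, 210.59249877929688), 84.90728759765625) [0.58196912 0.22607678 0.0981917 ]
151 [0.10892299 0.41387567] [0.44096304 0.24868371 0.09494189]
(0.4, -0.1, 0.25, 44.1) -> [ 0.3634 -0.3803 -0.0211 -0.9988]
(0.435, 0.247, 0.25, 84.4) -> [ 0.4821 -0.7083 -0.0211 -2.3421]
```

Call:
move_arm(rows=[[0.363,-0.38,-0.021,-1,-0.5],[0.363,-0.38,-0.021,-1,-0.5],[0.363,-0.38,-0.021,-1,-0.5],[0.363,-0.38,-0.021,-1,-0.5],[0.363,-0.38,-0.021,-1,-0.5],[0.363,-0.38,-0.021,-1,-0.5],[0.363,-0.38,-0.021,-1,-0.5],[0.363,-0.38,-0.021,-1,-0.5],[0.363,-0.38,-0.021,-1,-0.5],[0.363,-0.38,-0.021,-1,-0.5]], force=30)

```text
clock: 2.15
position: [0.4002, -0.099, 0.2501]
orientation: [0.926, 0.378, 0.0, 0.0]
force: [0.2, -0.0, 0.4]
finger_gap: 0.022
gripper_force: 0.0
```

```bash
python3 -c "
from h import *
go((.44,.246,.2,74),(.44,.246,.2,84.5)); print(r.observe()['clock'],r.observe()['position'],yaw())"
```

```text
(0.44, 0.246, 0.2, 74) -> [ 0.2697 -0.2188  0.0501 -0.9875]
(0.44, 0.246, 0.2, 84.5) -> [ 0.2697 -0.2188  0.0501 -1.3375]
2.15 [ 0.40017396 -0.0989991   0.25012614] 44.37379989410843
```

Call:
move_arm(rows=[[0.27,-0.219,0.05,-1,-0.5],[0.27,-0.219,0.05,-1,-0.5],[0.27,-0.219,0.05,-1,-0.5],[0.27,-0.219,0.05,-1,-0.5],[0.27,-0.219,0.05,-1,-0.5],[0.27,-0.219,0.05,-1,-0.5],[0.27,-0.219,0.05,-1,-0.5],[0.27,-0.219,0.05,-1,-0.5]])

```text
clock: 3.15
position: [0.4411, 0.2433, 0.1998]
orientation: [0.798, 0.602, -0.0, 0.0]
force: [-0.8, -0.6, 0.4]
finger_gap: 0.0221
gripper_force: 0.0
```

Call:
move_arm(rows=[[0,0,0,-0.33,-0.5],[0,0,0,-0.33,-0.5],[0,0,0.06,-0.33,-0.5],[0,0,0.06,-0.33,-0.5],[0,0,0.06,-0.33,-0.5]])

```text
clock: 3.78
position: [0.4417, 0.2444, 0.1413]
orientation: [0.744, 0.668, 0.0, 0.0]
force: [-0.0, 0.2, 0.1]
finger_gap: 0.0224
gripper_force: 0.0
```

```bash
python3 -c "
from h import *
f=r.grab_frame('top'); save('bar',f,(70,120,290,270),3.5)
go((.44,.246,.093,84.5)); print(r.observe()['clock'],r.observe()['position'],yaw())"
```

```text
(0.44, 0.246, 0.093, 84.5) -> [ 0.001  -0.0024  0.049  -0.0186]
3.825 [0.44228214 0.24474441 0.14202477] 83.94093733506843
```

View pics/bar.png

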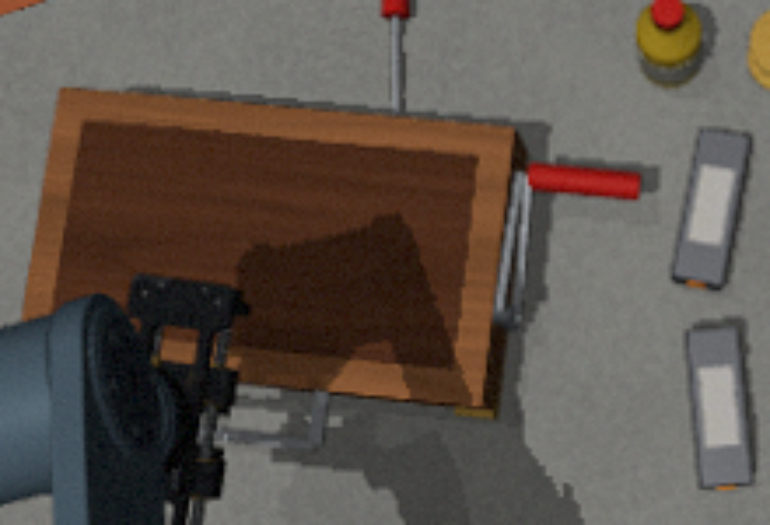

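The bar (crop 270,437) lies between the two fingers (rear 215,385, front 208,480). I'll go down and pinch it.

Call:
move_arm(rows=[[0,-0.002,0.025,0,-0.5],[0,-0.002,0.049,0,-0.5],[0,-0.002,0.049,0,-0.5],[0,-0.002,0.049,0,-1],[0,-0.002,0.049,0,-1],[0,-0.002,0.049,0,-1],[0,-0.002,0.049,0,-1]], force=30)

```text
clock: 4.7
position: [0.4391, 0.2451, 0.0913]
orientation: [0.743, 0.669, 0.0, 0.0]
force: [0.1, 0.7, -0.1]
finger_gap: 0.0003
gripper_force: 0.0
```

```bash
python3 -c "
from h import *
o=r.observe();p=o['position'];a=np.radians(-5.5);print(p,yaw(),o['force'])
c=np.array([np.cos(a),np.sin(a)])
ax=np.radians(yaw())
for th in (.05,.15,.3,.45,.6,.75,.9,1.05,1.2,1.3,1.4,1.455):
    dx=.25*(1-np.cos(th));dz=.25*np.sin(th)
    d=c*dx
    print(th,np.round([d[0]*np.cos(ax)+d[1]*np.sin(ax), d[0]*np.sin(ax)-d[1]*np.cos(ax),-dz],4))
"
```

```text
[0.43910222 0.2450591  0.09129642] 84.0399215102198 [ 0.1476064   0.66815087 -0.07399793]
0.05 [ 0.      0.0003 -0.0125]
0.15 [ 0.      0.0028 -0.0374]
0.3 [ 0.0001  0.0112 -0.0739]
0.45 [ 0.0002  0.0249 -0.1087]
0.6 [ 0.0004  0.0437 -0.1412]
0.75 [ 0.0005  0.0671 -0.1704]
0.9 [ 0.0008  0.0946 -0.1958]
1.05 [ 0.001   0.1256 -0.2169]
1.2 [ 0.0013  0.1594 -0.233 ]
1.3 [ 0.0015  0.1831 -0.2409]
1.4 [ 0.0017  0.2075 -0.2464]
1.455 [ 0.0018  0.2211 -0.2483]
```

```bash
python3 -c "
from h import *
f=r.grab_frame('scene'); save('bar2',f,(250,110,450,260),4)
W=cloud(f);z=W[...,2]
m=(z>.075)&(z<.105)&(W[...,0]<.465)&(W[...,0]>.40)&(W[...,1]>.1)&(W[...,1]<.35)
p=W[m];i=np.argsort(p[:,1]);print(p[i][::6].round(3))
"
```

```text
[[0.456 0.178 0.094]
 [0.46  0.18  0.096]
 [0.434 0.183 0.09 ]
 [0.457 0.184 0.097]
 [0.443 0.188 0.095]
 [0.44  0.192 0.099]
 [0.434 0.199 0.098]
 [0.435 0.205 0.098]
 [0.44  0.209 0.1  ]
 [0.438 0.217 0.097]
 [0.44  0.222 0.1  ]
 [0.441 0.229 0.096]
 [0.443 0.235 0.096]
 [0.447 0.24  0.097]
 [0.445 0.247 0.098]
 [0.447 0.254 0.094]
 [0.443 0.263 0.094]
 [0.446 0.268 0.098]
 [0.443 0.273 0.099]
 [0.443 0.28  0.097]
 [0.446 0.286 0.091]
 [0.445 0.293 0.096]
 [0.45  0.297 0.098]
 [0.455 0.301 0.097]
 [0.453 0.303 0.091]
 [0.444 0.307 0.096]]
```

View pics/bar2.png

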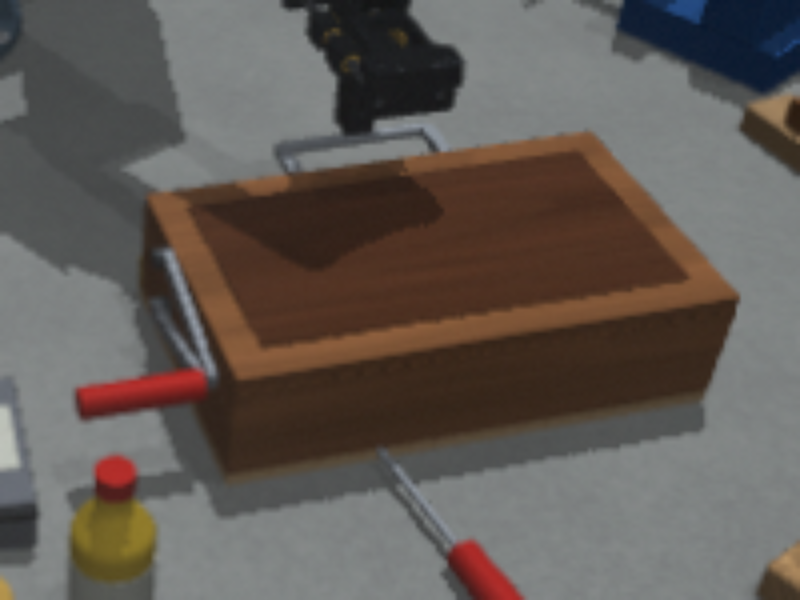

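```bash
python3 -c "
from h import *
for c in ('scene','top'):
    f=r.grab_frame(c);W=cloud(f);z=W[...,2]
    v=f['color'].astype(int).sum(-1)
    m=(z>.06)&(z<.2)&(W[...,0]<.50)&(W[...,0]>.38)&(W[...,1]>.15)&(W[...,1]<.33)&(v<130)
    p=W[m]
    for a in np.arange(.06,.2,.01):
        q=p[(p[:,2]>=a)&(p[:,2]<a+.01)]
        if len(q): print(c,a.round(2),len(q),q.min(0).round(3),q.max(0).round(3),np.median(q,0).round(3))
print(r.observe()['finger_gap'],r.observe()['force'])
"
```

```text
scene 0.09 10 [0.495 0.158 0.097] [0.5   0.243 0.099] [0.498 0.194 0.098]
scene 0.1 4 [0.432 0.233 0.106] [0.451 0.24  0.108] [0.449 0.239 0.107]
scene 0.11 25 [0.428 0.231 0.11 ] [0.455 0.251 0.118] [0.452 0.239 0.114]
scene 0.12 17 [0.431 0.232 0.121] [0.456 0.242 0.129] [0.447 0.235 0.124]
scene 0.13 15 [0.428 0.231 0.131] [0.455 0.239 0.139] [0.45  0.236 0.136]
scene 0.14 15 [0.429 0.232 0.141] [0.454 0.24  0.15 ] [0.447 0.235 0.145]
scene 0.15 4 [0.446 0.232 0.15 ] [0.455 0.235 0.155] [0.453 0.233 0.152]
scene 0.17 18 [0.41  0.208 0.172] [0.481 0.219 0.18 ] [0.457 0.214 0.177]
scene 0.18 51 [0.416 0.208 0.181] [0.495 0.265 0.19 ] [0.456 0.214 0.186]
scene 0.19 76 [0.406 0.208 0.19 ] [0.471 0.265 0.2  ] [0.452 0.224 0.191]
top 0.06 4 [0.472 0.152 0.061] [0.479 0.231 0.068] [0.476 0.191 0.067]
top 0.07 2 [0.474 0.171 0.077] [0.478 0.224 0.08 ] [0.476 0.198 0.079]
top 0.08 5 [0.473 0.166 0.081] [0.478 0.22  0.089] [0.475 0.192 0.088]
top 0.09 63 [0.441 0.152 0.092] [0.5   0.291 0.1  ] [0.493 0.213 0.096]
top 0.1 11 [0.435 0.195 0.1  ] [0.497 0.245 0.109] [0.443 0.236 0.102]
top 0.11 6 [0.433 0.235 0.11 ] [0.446 0.237 0.119] [0.44  0.235 0.117]
top 0.12 2 [0.433 0.236 0.12 ] [0.438 0.237 0.12 ] [0.435 0.237 0.12 ]
top 0.14 4 [0.437 0.238 0.145] [0.444 0.239 0.148] [0.441 0.238 0.147]
top 0.17 30 [0.385 0.209 0.174] [0.499 0.261 0.18 ] [0.439 0.215 0.178]
top 0.18 157 [0.38  0.208 0.18 ] [0.5   0.262 0.19 ] [0.441 0.219 0.187]
top 0.19 51 [0.404 0.208 0.19 ] [0.493 0.24  0.2  ] [0.448 0.221 0.191]
0.0005244716574538447 [-0.38727388  0.16302332 -0.07810241]
```

```bash
python3 -c "
from h import *
W=np.load('scene0.npy');z=W[...,2]
m=(z>.12)&(z<.4)&(abs(W[...,0]-.14)<.12)&(abs(W[...,1]+.558)<.12)
p=W[m]
for a in np.arange(.12,.4,.01):
    q=p[(p[:,2]>=a)&(p[:,2]<a+.01)]
    if len(q): print(a.round(2),len(q),q.min(0).round(3),q.max(0).round(3),np.median(q,0).round(3))
o=r.observe();print(o['joint_positions'],o['position'])
"
```

```text
0.23 2 [ 0.157 -0.605  0.238] [ 0.158 -0.6    0.24 ] [ 0.158 -0.602  0.239]
0.24 26 [ 0.124 -0.61   0.241] [ 0.168 -0.502  0.25 ] [ 0.16  -0.6    0.247]
0.25 32 [ 0.131 -0.611  0.25 ] [ 0.167 -0.496  0.26 ] [ 0.147 -0.554  0.256]
0.26 36 [ 0.116 -0.611  0.261] [ 0.165 -0.496  0.27 ] [ 0.146 -0.556  0.265]
0.27 34 [ 0.133 -0.611  0.27 ] [ 0.167 -0.495  0.28 ] [ 0.139 -0.51   0.275]
0.28 48 [ 0.121 -0.613  0.28 ] [ 0.167 -0.494  0.29 ] [ 0.143 -0.557  0.285]
0.29 30 [ 0.126 -0.615  0.29 ] [ 0.166 -0.494  0.3  ] [ 0.158 -0.603  0.294]
0.3 20 [ 0.127 -0.63   0.3  ] [ 0.192 -0.467  0.31 ] [ 0.153 -0.494  0.307]
0.31 164 [ 0.108 -0.637  0.31 ] [ 0.197 -0.465  0.32 ] [ 0.16  -0.546  0.317]
0.32 238 [ 0.105 -0.638  0.32 ] [ 0.2   -0.465  0.33 ] [ 0.16  -0.538  0.324]
0.33 153 [ 0.107 -0.638  0.33 ] [ 0.195 -0.458  0.34 ] [ 0.164 -0.583  0.337]
0.34 492 [ 0.086 -0.652  0.34 ] [ 0.198 -0.458  0.35 ] [ 0.152 -0.574  0.347]
0.35 93 [ 0.099 -0.577  0.35 ] [ 0.171 -0.468  0.36 ] [ 0.158 -0.539  0.355]
0.36 69 [ 0.126 -0.578  0.36 ] [ 0.171 -0.513  0.37 ] [ 0.16  -0.539  0.365]
0.37 91 [ 0.148 -0.569  0.37 ] [ 0.169 -0.514  0.38 ] [ 0.158 -0.543  0.375]
0.38 47 [ 0.155 -0.568  0.38 ] [ 0.177 -0.511  0.39 ] [ 0.169 -0.536  0.387]
0.39 103 [ 0.122 -0.592  0.39 ] [ 0.182 -0.512  0.4  ] [ 0.169 -0.54   0.396]
[2.72527810e-01 1.96437956e-01 1.89702048e+00 3.89826947e-05
 1.04810977e+00 3.76538525e-01] [0.438919   0.24499518 0.09098083]
```

Both pictures put the fingertips about 34 mm higher than the reported TCP suggests: the tips show at z≈0.105 and the bar's top at 0.096. The fingers closed above the bar, so I'll open, go 32 mm lower and grip again.

Call:
move_arm(rows=[[0,0.003,0,0,-0.4],[0,0.003,0,0,-0.4],[0,0.003,0.01,0,-0.4],[0,0.003,0.02,0,-0.4],[0,0.003,0.032,0,-0.4],[0,0.003,0.032,0,-1],[0,0.003,0.032,0,-1],[0,0.003,0.032,0,-1],[0,0.003,0.032,0,-1]], force=30)

```text
clock: 5.98
position: [0.439, 0.2447, 0.0582]
orientation: [0.743, 0.67, -0.002, -0.002]
force: [-8.0, 1.3, 1.1]
finger_gap: 0.0072
gripper_force: 29.5
```

Call:
move_arm(rows=[[0,-0.001,-0.0175,0,-1],[0,0.0004,-0.035,0,-1],[0,0.0035,-0.052,0,-1],[0,0.0077,-0.069,0,-1],[0,0.013,-0.0857,0,-1],[0,0.0197,-0.102,0,-1],[0,0.0274,-0.1176,0,-1],[0,0.0361,-0.1328,0,-1],[0,0.046,-0.1473,0,-1],[0,0.0568,-0.1611,0,-1]], force=40)

```text
clock: 7.22
position: [0.5053, 0.2388, 0.2193]
orientation: [0.744, 0.669, 0.006, 0.004]
force: [43.3, 8.5, -43.4]
finger_gap: 0.0064
gripper_force: 42.4
```

Call:
move_arm(rows=[[0,0.0072,-0.0033,0,-1],[0,0.0196,-0.0157,0,-1],[0,0.0328,-0.0272,0,-1],[0,0.0468,-0.0377,0,-1],[0,0.0614,-0.0472,0,-1],[0,0.0767,-0.0557,0,-1],[0,0.0926,-0.0631,0,-1],[0,0.1089,-0.0694,0,-1],[0,0.1089,-0.0694,0,-1]])

```text
clock: 8.35
position: [0.6064, 0.229, 0.2857]
orientation: [0.743, 0.67, -0.001, -0.003]
force: [8.1, 8.8, -20.3]
finger_gap: 0.0064
gripper_force: 41.5
```

Call:
move_arm(rows=[[0,0.0085,-0.003,0,-1],[0,0.0167,-0.005,0,-1],[0,0.025,-0.007,0,-1],[0,0.0338,-0.009,0,-1],[0,0.04,-0.01,0,-1],[0,0.0462,-0.011,0,-1],[0,0.052,-0.012,0,-1],[0,0.057,-0.0123,0,-1],[0,0.057,-0.0123,0,-1]])

```text
clock: 9.48
position: [0.6618, 0.2236, 0.298]
orientation: [0.742, 0.67, -0.001, -0.003]
force: [3.6, 7.7, -16.8]
finger_gap: 0.0062
gripper_force: 41.0
```

```bash
python3 -c "
from h import *
f=r.grab_frame('scene'); save('lid',f,(250,80,450,230),4)
p=r.observe()['position'];print(p,r.observe()['force'])
a=np.radians(-5.5);d=p-[.4388,.2447,.0582];dx=d[0]*np.cos(a)+d[1]*np.sin(a);print(dx,d[2],np.arctan2(d[2]+.006,.2499-dx)-.024,np.hypot(d[2]+.006,.2499-dx))"
```

```text
[0.66173859 0.22367644 0.2979745 ] [  4.62061912   7.73563063 -17.52061103]
0.22392724275585538 0.23977450237594364 1.44150991716991 0.24714305601615838
```

View pics/lid.png

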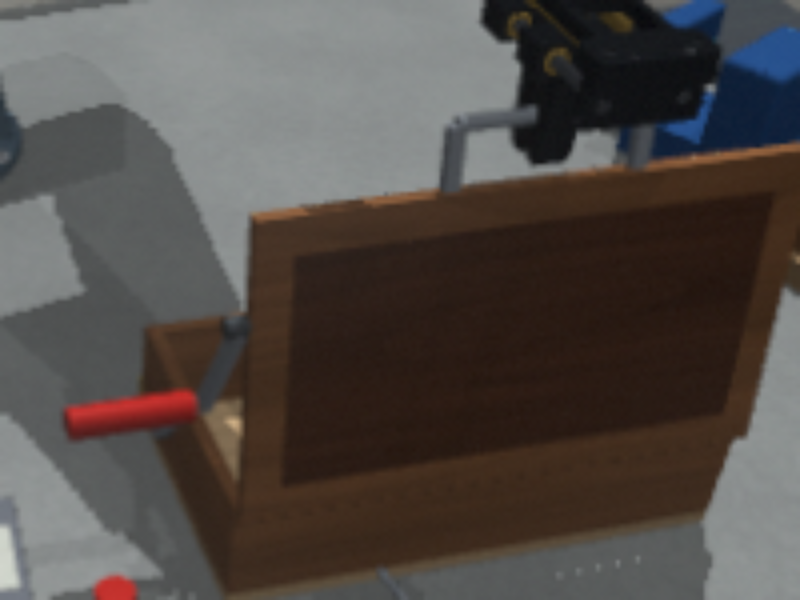

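The lid is held nearly upright at about 1.44 rad, with the bar between the fingers (crop 530,120) and the knob at 130,410. I'll push a little further, then let go.

Call:
move_arm(rows=[[0,0.004,0,0,-1],[0,0.006,0,0,-1],[0,0.006,0,0,-1],[0,0.006,0,0,-0.3],[0,0.006,0,0,-0.3],[0,0.006,0,0,-0.3],[0,0.006,0,0,-0.3],[0,0.006,-0.05,0,-0.3],[0,0.006,-0.1,0,-0.3],[0,0.006,-0.1,0,-0.3]])

```text
clock: 10.78
position: [0.6712, 0.2211, 0.4088]
orientation: [0.743, 0.669, 0.005, 0.003]
force: [0.9, 0.8, 0.1]
finger_gap: 0.0309
gripper_force: 0.0
```

```bash
cat > look.py <<'E'
from h import *
import sys
n=sys.argv[1]
f=r.grab_frame('scene'); save(n,f,(200,80,450,260),3.2); W=cloud(f)
for i,c in enumerate(('scene','top')):
    if i: f=r.grab_frame(c); W=cloud(f)
    z=W[...,2]; hsv=cv2.cvtColor(f["color"],cv2.COLOR_RGB2HSV)
    red=((hsv[...,0]<8)|(hsv[...,0]>172))&(hsv[...,1]>150)&(hsv[...,2]>60)&(W[...,0]>.4)&(W[...,0]<.72)&(W[...,1]>-.06)&(W[...,1]<.06)&(z>.02)
    p=W[red]; print(c,"knob",len(p), p.min(0).round(3),np.median(p,0).round(3),p.max(0).round(3)) if len(p) else 0
    m=(z>.12)&(z<.29)&(W[...,0]>.55)&(W[...,0]<.8)&(W[...,1]>.07)&(W[...,1]<.4)
    p=W[m]
    if len(p)>200:
        a=np.radians(-5.5);xc=p[:,0]*np.cos(a)+(p[:,1]-.231)*np.sin(a)
        s=np.polyfit(p[:,2],xc,1); print("lid lean",np.pi/2+np.arctan(s[0]),len(p))
E
python3 look.py lock
```

```text
scene knob 229 [ 0.56  -0.041  0.145] [0.577 0.    0.157] [0.587 0.045 0.163]
lid lean 1.4056738341571604 7596
top knob 280 [ 0.56  -0.04   0.145] [0.572 0.002 0.157] [0.585 0.045 0.163]
lid lean 1.4156206283456636 525
```

View pics/lock.png

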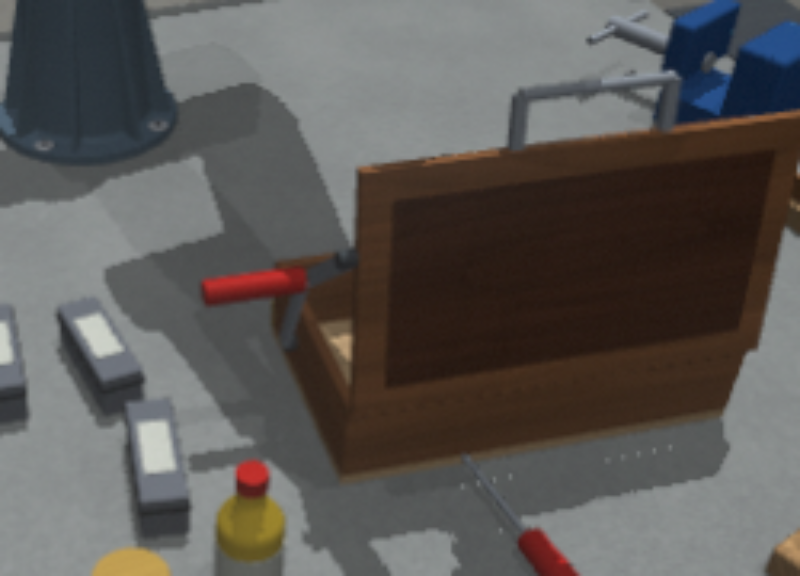

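The lid is at about 1.41 and the stay has locked: the knee is up and the knob sits at 250,285. Now re-detecting the cases and turning the tool for them.

```bash
cat > cases.py <<'E'
from h import *
f=r.grab_frame("top"); W=cloud(f)
for d in r.cut_out("top","case_a"):
    try:
        m=d["mask"]; c=f["color"][m].mean(0)
        R,md,n=rect(W,m,0.03)
        (cx,cy),(w,h),a=R
        if w<h: a-=90
        if n<1500: print(round(d["conf"],2),np.round([cx,cy]),np.round([w,h]),"yaw",round((a+90)%180-90),"z",md[2].round(3),"rgb",c.round(),np.round(d["box"][:2]))
    except Exception as e: print(e)
E
python3 cases.py; python3 -c "
from h import *
go((.58,.0,.36,54),)"
```

```text
0.96 [ 451. -198.] [ 41. 125.] yaw -6 z 0.045 rgb [113. 112. 112.] [309. 241.]
0.79 [ 625. -101.] [ 42. 124.] yaw -10 z 0.045 rgb [109. 108. 109.] [274. 179.]
0.67 [ 470. -109.] [123.  42.] yaw 7 z 0.045 rgb [115. 115. 115.] [277. 237.]
0.59 [ 724. -432.] [ 42. 125.] yaw -5 z 0.044 rgb [ 65. 108.  71.] [390. 148.]
0.57 [ 626. -294.] [121.  42.] yaw 10 z 0.045 rgb [103. 102. 103.] [344. 180.]
(0.58, 0.0, 0.36, 54) -> [-0.2288 -0.0656  0.0399  1.001 ]
```

Call:
move_arm(rows=[[-0.229,-0.066,0.0,1,0.5],[-0.229,-0.066,0.0,1,0.5],[-0.229,-0.066,0.0,1,0.5],[-0.229,-0.066,0.0,1,0.5],[-0.229,-0.066,0.04,1,0.5],[-0.229,-0.066,0.04,1,0.5]])

```text
clock: 11.72
position: [0.5777, -0.0002, 0.3571]
orientation: [0.891, 0.454, -0.003, -0.003]
force: [-1.0, 0.2, -0.9]
finger_gap: 0.066
gripper_force: 0.0
```

Call:
move_arm(rows=[[-0.055,0.096,0,1,0.5],[-0.055,0.096,0,1,0.5],[-0.055,0.096,0.06,1,0.5],[-0.055,0.096,0.12,1,0.5],[-0.055,0.096,0.16,1,0.5]])

```text
clock: 12.35
position: [0.6246, -0.0998, 0.1988]
orientation: [0.978, 0.209, -0.002, -0.001]
force: [0.0, 0.1, -0.3]
finger_gap: 0.0662
gripper_force: 0.0
```

Call:
move_arm(rows=[[0,0,0,1,0.5],[0,0,0,1,0.5],[0,0,0,1,0.5],[0,0,0,1,0.5]])

```text
clock: 12.85
position: [0.6259, -0.1002, 0.2021]
orientation: [0.999, -0.051, -0.0, -0.0]
force: [0.6, -0.9, 0.1]
finger_gap: 0.0658
gripper_force: 0.0
```

```bash
python3 -c "
from h import *
print(r.observe()['position'],yaw(),r.observe()['force']);go((.625,-.101,.10,-10),(.625,-.101,.003,-10))"
```

```text
[ 0.62590388 -0.10018393  0.20205179] -5.810517225397513 [ 0.64220448 -0.8552387   0.14646938]
(0.625, -0.101, 0.1, -10) -> [-0.0008  0.0009  0.1021  0.1396]
(0.625, -0.101, 0.003, -10) -> [-0.0008  0.0009  0.1991  0.1396]
```

Call:
move_arm(rows=[[0,0,0.06,0.14,0.5],[0,0,0.12,0.14,0.5],[0,0,0.16,0.14,0.5],[0,0,0.18,0.14,0.5],[0,0,0.197,0.14,0.5],[0,0,0.197,0.14,0.5],[0,0,0.197,0.14,-0.6],[0,0,0.197,0.14,-0.6],[0,0,0.197,0.14,-0.6],[0,0,0.197,0.14,-0.6]], force=35)

```text
clock: 14.1
position: [0.6261, -0.1013, 0.0059]
orientation: [0.996, -0.089, 0.001, 0.0]
force: [-1.0, -0.7, 6.0]
finger_gap: 0.0397
gripper_force: 35.0
```

Call:
move_arm(rows=[[0,0,-0.03,0,-0.6],[0,0,-0.06,0,-0.6],[0,0,-0.1,0,-0.6],[0,0,-0.1,0,-0.6],[0,0,-0.1,0,-0.6],[0,0,-0.1,0,-0.6],[0,0,-0.1,0,-0.6]])

```text
clock: 14.98
position: [0.6243, -0.1005, 0.1028]
orientation: [0.996, -0.089, -0.001, -0.0]
force: [0.6, -0.9, -4.9]
finger_gap: 0.0395
gripper_force: 35.0
```

```bash
python3 -c "
from h import *
for i in range(4):
    f=r.grab_frame('top'); o=r.observe(); print(o['force'].round(2),o['finger_gap'],o['wrist_torque'].round(2))
print(o['position'],yaw())
W=cloud(f)
q=W[(abs(W[...,0]-.625)<.08)&(abs(W[...,1]+.1)<.1)]; print(np.nanmedian(q,0))
f=r.grab_frame('scene'); save('lift1',f,(120,80,370,260),3.2)
"
```

```text
[-0.18  0.38 -4.23] 0.039744281576685796 [ 0.   -0.01  0.01]
[-0.26  0.86 -4.41] 0.04018250684132269 [ 0.04 -0.02 -0.03]
[-0.58 -0.48 -4.51] 0.039432471549833883 [-0.   -0.03 -0.  ]
[ 0.14  0.42 -4.21] 0.039921285444350356 [ 0.03  0.06 -0.01]
[ 0.62518015 -0.10083628  0.10424243] -10.162495650002372
[ 0.60511407 -0.09304001  0.45375511]
```

View pics/lift1.png

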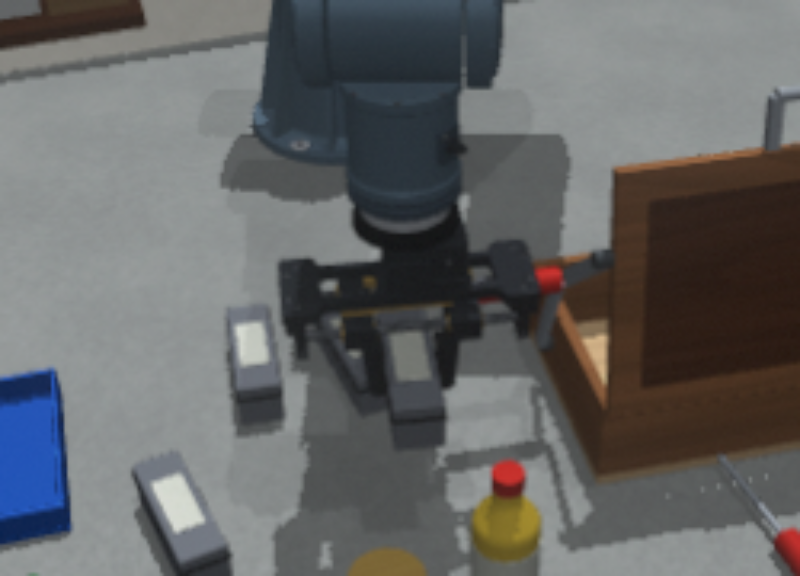

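Force on the tool settled at about −4.3 N, so this case (crop 415,385) is full at roughly 0.44 kg and goes in the chest.

```bash
python3 -c "
from h import *
go((.50,-.10,.25,-5.5),(.54,.30,.25,-5.5),(.58,.352,.25,-5.5),(.58,.352,.02,-5.5))"
```

```text
(0.5, -0.1, 0.25, -5.5) -> [-0.1235  0.0213 -0.1456 -0.1553]
(0.54, 0.3, 0.25, -5.5) -> [-0.1547 -0.3795 -0.1456 -0.1553]
(0.58, 0.352, 0.25, -5.5) -> [-0.1245 -0.4378 -0.1456 -0.1553]
(0.58, 0.352, 0.02, -5.5) -> [-0.1245 -0.4378  0.0844 -0.1553]
```

Call:
move_arm(rows=[[0,0,-0.06,0,-0.6],[-0.02,0,-0.115,0,-0.6],[-0.07,0.02,-0.146,-0.155,-0.6],[-0.125,0.02,-0.146,-0.155,-0.6],[-0.125,-0.04,-0.146,-0.155,-0.6],[-0.13,-0.1,-0.146,-0.155,-0.6],[-0.135,-0.16,-0.146,-0.155,-0.6],[-0.14,-0.22,-0.146,-0.155,-0.6],[-0.15,-0.28,-0.146,-0.155,-0.6],[-0.155,-0.34,-0.146,-0.155,-0.6]])

```text
clock: 16.48
position: [0.5325, 0.2632, 0.2511]
orientation: [0.999, -0.048, 0.0, -0.0]
force: [0.2, -0.2, -5.3]
finger_gap: 0.0398
gripper_force: 35.0
```

```bash
python3 -c "
from h import *
o=r.observe();print(o['position'],yaw(),o['force'],o['finger_gap'])
go((.58,.352,.25,-5.5),(.58,.352,.02,-5.5))"
```

```text
[0.5324847  0.26318691 0.25108411] -5.498784333147552 [ 0.1568038  -0.15103609 -5.32951413] 0.03984980458970613
(0.58, 0.352, 0.25, -5.5) -> [ 0.0388 -0.093   0.0011  0.    ]
(0.58, 0.352, 0.02, -5.5) -> [ 0.0388 -0.093   0.2311  0.    ]
```

Call:
move_arm(rows=[[0.02,-0.06,0,0,-0.6],[0.039,-0.093,0.02,0,-0.6],[0.039,-0.093,0.08,0,-0.6],[0.039,-0.093,0.14,0,-0.6],[0.039,-0.093,0.19,0,-0.6],[0.039,-0.093,0.215,0,-0.6],[0.039,-0.093,0.232,0,-0.6],[0.039,-0.093,0.232,0,-0.6],[0.039,-0.093,0.232,0,0.1],[0.039,-0.093,0.232,0,0.1]])

```text
clock: 17.73
position: [0.5822, 0.3506, 0.0212]
orientation: [0.999, -0.048, 0.002, -0.001]
force: [0.0, -0.4, 0.5]
finger_gap: 0.0486
gripper_force: 0.0
```

Call:
move_arm(rows=[[0,0,0,0,0.1],[0,0,-0.05,0,0.1],[0,0,-0.11,0,0.1],[0,0,-0.17,0,0.1],[-0.05,0,-0.22,0,0.3],[-0.1,0,-0.22,0,0.5]])

```text
clock: 18.48
position: [0.4827, 0.3603, 0.2441]
orientation: [0.999, -0.049, 0.004, -0.002]
force: [-0.5, 0.7, 0.3]
finger_gap: 0.0649
gripper_force: 0.0
```

```bash
python3 cases.py; python3 -c "
from h import *
o=r.observe();print(o['position'],yaw(),o['force'],o['finger_gap'])
go((.47,-.109,.20,7),(.47,-.109,.005,7))"
```

```text
0.85 [ 470. -109.] [123.  42.] yaw 6 z 0.045 rgb [111. 111. 111.] [278. 236.]
0.85 [577. 349.] [ 41. 122.] yaw -6 z 0.055 rgb [67. 66. 65.] [110. 195.]
0.81 [ 627. -294.] [122.  42.] yaw 11 z 0.045 rgb [98. 97. 98.] [344. 180.]
0.77 [ 722. -431.] [ 41. 118.] yaw -6 z 0.045 rgb [ 61. 103.  68.] [392. 149.]
0.74 [ 450. -198.] [ 41. 123.] yaw -5 z 0.045 rgb [110. 109. 110.] [308. 244.]
0.49 [611.  47.] [ 6. 69.] yaw -6 z 0.18 rgb [86. 86. 86.] [211. 172.]
[0.4767856  0.36062576 0.24067979] -5.331995400005625 [ 1.16835451  0.46087222 -0.51397298] 0.06577265676171254
(0.47, -0.109, 0.2, 7) -> [ 0.0369  0.4682  0.0407 -0.4111]
(0.47, -0.109, 0.005, 7) -> [ 0.0369  0.4682  0.2357 -0.4111]
```

First case sits flat in the chest. Next is the case at (0.470, -0.109).

Call:
move_arm(rows=[[0,0.06,0,0,0.5],[0.01,0.12,0,-0.41,0.5],[0.02,0.18,0,-0.41,0.5],[0.03,0.24,0,-0.41,0.5],[0.037,0.3,0,-0.41,0.5],[0.037,0.36,0,-0.41,0.5],[0.037,0.42,0.02,-0.41,0.5],[0.037,0.468,0.06,-0.41,0.5],[0.037,0.468,0.12,-0.41,0.5],[0.037,0.468,0.16,-0.41,0.5]])

```text
clock: 19.82
position: [0.472, -0.1109, 0.0766]
orientation: [0.998, 0.058, -0.001, -0.0]
force: [0.4, 0.3, -0.4]
finger_gap: 0.0663
gripper_force: 0.0
```

```bash
python3 -c "
from h import *
o=r.observe();print(o['position'],yaw(),o['force'],o['finger_gap'])
go((.47,-.109,.005,7))"
```

```text
[ 0.47197048 -0.11086056  0.07655918] 6.659701676213278 [ 0.38362041  0.34336978 -0.43379014] 0.06634724536027536
(0.47, -0.109, 0.005, 7) -> [-0.0017 -0.0021  0.0716 -0.0113]
```

Call:
move_arm(rows=[[-0.002,-0.002,0.03,0,0.5],[-0.002,-0.002,0.055,0,0.5],[-0.002,-0.002,0.072,0,0.5],[-0.002,-0.002,0.072,0,0.5],[-0.002,-0.002,0.072,0,-0.6],[-0.002,-0.002,0.072,0,-0.6],[-0.002,-0.002,0.072,0,-0.6],[-0.002,-0.002,0.072,0,-0.6]], force=35)

```text
clock: 20.82
position: [0.4713, -0.1084, 0.0076]
orientation: [0.998, 0.059, 0.001, 0.0]
force: [-0.9, 1.1, 6.8]
finger_gap: 0.0393
gripper_force: 35.0
```

Call:
move_arm(rows=[[0,0,-0.05,0,-0.6],[0,0,-0.1,0,-0.6],[0,0,-0.16,0,-0.6],[0,0,-0.22,0,-0.6],[0,0,-0.245,0,-0.6],[0,0,-0.245,0,-0.6],[0,0,-0.245,0,-0.6],[0,0,-0.245,0,-0.6]])

```text
clock: 21.82
position: [0.4695, -0.1075, 0.2494]
orientation: [0.998, 0.059, -0.002, -0.001]
force: [-0.4, 0.5, -4.9]
finger_gap: 0.0393
gripper_force: 34.9
```

```bash
cat > heft.py <<'E'
from h import *
F=[]
for i in range(3): r.grab_frame('top'); F.append(r.observe()['force'][2])
o=r.observe(); print("Fz",np.round(F,2),o['position'].round(4),round(yaw(),1),o['finger_gap'])
c,s=np.cos(np.radians(-5.5)),np.sin(np.radians(-5.5))
def w(px,py): return .583+c*px-s*py,.231+s*px+c*py
for py in (.12,.05,-.02,-.085):
    x,y=w(-.015,py); print("chest",py); go((x-.05,y,.25,-5.5),(x,y,.02,-5.5))
for px in (-.04,.04): print("tray",px); go((.495-.035*px,-.457+px,.15,88),(.495+px,-.457-.035*px,.15,88))
E
python3 heft.py
```

```text
Fz [-4.75 -4.22 -4.24] [ 0.4701 -0.1078  0.2505] 6.8 0.03960980308507559
chest 0.12
(np.float64(0.5295705473269191), np.float64(0.35188523009186484), 0.25, -5.5) -> [ 0.1134 -0.4495  0.0005  0.4096]
(np.float64(0.5795705473269191), np.float64(0.35188523009186484), 0.02, -5.5) -> [ 0.163  -0.4436  0.2305  0.4096]
chest 0.05
(np.float64(0.5228613446505035), np.float64(0.2822074962061623), 0.25, -5.5) -> [ 0.0985 -0.3811  0.0005  0.4096]
(np.float64(0.5728613446505035), np.float64(0.2822074962061623), 0.02, -5.5) -> [ 0.1481 -0.3752  0.2305  0.4096]
chest -0.02
(np.float64(0.5161521419740878), np.float64(0.21252976232045978), 0.25, -5.5) -> [ 0.0836 -0.3127  0.0005  0.4096]
(np.float64(0.5661521419740878), np.float64(0.21252976232045978), 0.02, -5.5) -> [ 0.1332 -0.3068  0.2305  0.4096]
chest -0.085
(np.float64(0.5099221680602732), np.float64(0.14782900942659316), 0.25, -5.5) -> [ 0.0697 -0.2492  0.0005  0.4096]
(np.float64(0.5599221680602733), np.float64(0.14782900942659316), 0.02, -5.5) -> [ 0.1194 -0.2433  0.2305  0.4096]
tray -0.04
(0.4964, -0.497, 0.15, 88) -> [-0.0199  0.3895  0.1005 -2.7071]
(0.455, -0.4556, 0.15, 88) -> [-0.0561  0.3435  0.1005 -2.7071]
tray 0.04
(0.4936, -0.41700000000000004, 0.15, 88) -> [-0.0132  0.3098  0.1005 -2.7071]
(0.535, -0.45840000000000003, 0.15, 88) -> [ 0.023   0.3558  0.1005 -2.7071]
```

Full again, at about 4.3 N, so it takes slot 2 in the chest.

Call:
move_arm(rows=[[0.02,-0.06,0,0.41,-0.6],[0.04,-0.12,0,0.41,-0.6],[0.055,-0.18,0,0.41,-0.6],[0.07,-0.24,0,0.41,-0.6],[0.085,-0.3,0,0.41,-0.6],[0.098,-0.36,0,0.41,-0.6],[0.148,-0.375,0,0.41,-0.6],[0.148,-0.375,0.06,0.41,-0.6],[0.148,-0.375,0.12,0.41,-0.6],[0.148,-0.375,0.18,0.41,-0.6]])

```text
clock: 23.22
position: [0.5729, 0.2818, 0.0691]
orientation: [0.999, -0.048, -0.0, 0.0]
force: [0.2, 0.7, -4.3]
finger_gap: 0.0397
gripper_force: 34.9
```

Call:
move_arm(rows=[[0,0,0.03,0,-0.6],[0,0,0.05,0,-0.6],[0,0,0.05,0,-0.6],[0,0,0.05,0,0.1],[0,0,0.05,0,0.1],[0,0,0.05,0,0.1],[0,0,0,0,0.1],[0,0,-0.06,0,0.1],[0,0,-0.12,0,0.1],[-0.05,0,-0.17,0,0.4]])

```text
clock: 24.48
position: [0.5316, 0.2858, 0.2401]
orientation: [0.999, -0.049, 0.003, -0.001]
force: [1.0, 0.7, 0.5]
finger_gap: 0.0562
gripper_force: 0.0
```

```bash
python3 cases.py; python3 -c "
from h import *
o=r.observe();print(o['position'],yaw(),o['force'],o['finger_gap'])
go((.45,-.198,.20,-5.5),(.45,-.198,.005,-5.5))"
```

```text
0.97 [565. 248.] [113. 121.] yaw -8 z 0.055 rgb [72. 72. 72.] [140. 197.]
0.84 [ 432. -171.] [ 42. 123.] yaw -5 z 0.045 rgb [113. 113. 114.] [301. 250.]
0.72 [ 725. -431.] [ 42. 125.] yaw -7 z 0.045 rgb [ 63. 107.  70.] [392. 148.]
0.69 [598. 285.] [172.  37.] yaw 67 z 0.055 rgb [69. 69. 72.] [113. 178.]
0.65 [ 626. -295.] [120.  42.] yaw 11 z 0.045 rgb [100. 100. 101.] [343. 180.]
[0.52954413 0.28781339 0.24354135] -5.409697917301451 [0.36087412 0.80423474 0.62352586] 0.06125075277207824
(0.45, -0.198, 0.2, -5.5) -> [-0.0334  0.4911  0.0435  0.003 ]
(0.45, -0.198, 0.005, -5.5) -> [-0.0334  0.4911  0.2385  0.003 ]
```

The knock has happened: that case now lies at (0.432, -0.171). I'll pick it from there.

Call:
move_arm(rows=[[-0.03,0.06,0,0,0.5],[-0.05,0.12,0,0,0.5],[-0.054,0.18,0,0,0.5],[-0.054,0.24,0,0,0.5],[-0.054,0.3,0,0,0.5],[-0.054,0.36,0,0,0.5],[-0.054,0.42,0.03,0,0.5],[-0.054,0.466,0.08,0,0.5],[-0.054,0.466,0.14,0,0.5],[-0.054,0.466,0.17,0,0.5]])

```text
clock: 25.82
position: [0.4289, -0.1728, 0.0628]
orientation: [0.999, -0.049, -0.002, -0.001]
force: [0.0, 0.5, 0.1]
finger_gap: 0.0658
gripper_force: 0.0
```

```bash
python3 -c "
from h import *
o=r.observe();print(o['position'],yaw(),o['force'],o['finger_gap'])
go((.432,-.171,.005,-5.5))"
```

```text
[ 0.42888128 -0.17277837  0.06282588] -5.639201907720531 [0.01716228 0.50833503 0.06283917] 0.06578108863034095
(0.432, -0.171, 0.005, -5.5) -> [ 0.0029 -0.0021  0.0578 -0.0046]
```

Call:
move_arm(rows=[[0.003,-0.002,0.03,0,0.5],[0.003,-0.002,0.045,0,0.5],[0.003,-0.002,0.058,0,0.5],[0.003,-0.002,0.058,0,0.5],[0.003,-0.002,0.058,0,-0.6],[0.003,-0.002,0.058,0,-0.6],[0.003,-0.002,0.058,0,-0.6],[0.003,-0.002,0.058,0,-0.6]], force=35)

```text
clock: 26.82
position: [0.4345, -0.1714, 0.0086]
orientation: [0.999, -0.048, 0.001, 0.0]
force: [-0.9, 0.5, 5.5]
finger_gap: 0.0394
gripper_force: 35.0
```

Call:
move_arm(rows=[[0,0,-0.05,0,-0.6],[0,0,-0.1,0,-0.6],[0,0,-0.16,0,-0.6],[0,0,-0.22,0,-0.6],[0,0,-0.245,0,-0.6],[0,0,-0.245,0,-0.6],[0,0,-0.245,0,-0.6],[0,0,-0.245,0,-0.6]])

```text
clock: 27.82
position: [0.433, -0.1703, 0.2508]
orientation: [0.999, -0.048, -0.002, -0.001]
force: [0.0, 0.3, -0.9]
finger_gap: 0.0401
gripper_force: 35.0
```

```bash
python3 heft.py
```

```text
Fz [-1.46 -1.8  -0.59] [ 0.4335 -0.1706  0.2517] -5.5 0.04003614805425127
chest 0.12
(np.float64(0.5295705473269191), np.float64(0.35188523009186484), 0.25, -5.5) -> [ 4.540e-02 -5.293e-01  1.700e-03 -4.000e-04]
(np.float64(0.5795705473269191), np.float64(0.35188523009186484), 0.02, -5.5) -> [ 9.520e-02 -5.341e-01  2.317e-01 -4.000e-04]
chest 0.05
(np.float64(0.5228613446505035), np.float64(0.2822074962061623), 0.25, -5.5) -> [ 4.540e-02 -4.593e-01  1.700e-03 -4.000e-04]
(np.float64(0.5728613446505035), np.float64(0.2822074962061623), 0.02, -5.5) -> [ 9.520e-02 -4.641e-01  2.317e-01 -4.000e-04]
chest -0.02
(np.float64(0.5161521419740878), np.float64(0.21252976232045978), 0.25, -5.5) -> [ 0.0455 -0.3893  0.0017 -0.0004]
(np.float64(0.5661521419740878), np.float64(0.21252976232045978), 0.02, -5.5) -> [ 0.0952 -0.3941  0.2317 -0.0004]
chest -0.085
(np.float64(0.5099221680602732), np.float64(0.14782900942659316), 0.25, -5.5) -> [ 0.0455 -0.3243  0.0017 -0.0004]
(np.float64(0.5599221680602733), np.float64(0.14782900942659316), 0.02, -5.5) -> [ 0.0952 -0.3291  0.2317 -0.0004]
tray -0.04
(0.4964, -0.497, 0.15, 88) -> [ 0.094   0.3188  0.1017 -3.1171]
(0.455, -0.4556, 0.15, 88) -> [ 0.0488  0.2816  0.1017 -3.1171]
tray 0.04
(0.4936, -0.41700000000000004, 0.15, 88) -> [ 0.0835  0.2394  0.1017 -3.1171]
(0.535, -0.45840000000000003, 0.15, 88) -> [ 0.1287  0.2767  0.1017 -3.1171]
```

This one is empty, reading about 1 N, so it goes in the tray.

Call:
move_arm(rows=[[0.01,0.06,0,-0.3,-0.6],[0.02,0.12,0,-0.6,-0.6],[0.035,0.18,0,-1,-0.6],[0.049,0.24,0,-1,-0.6],[0.049,0.282,0,-1,-0.6],[0.049,0.282,0,-1,-0.6]])

```text
clock: 28.72
position: [0.4544, -0.459, 0.2512]
orientation: [0.978, 0.21, -0.001, -0.001]
force: [0.3, 1.2, -1.4]
finger_gap: 0.0395
gripper_force: 35.0
```

Call:
move_arm(rows=[[0,0,0,-0.3,-0.6],[0,0,0,-0.6,-0.6],[0,0,0,-1,-0.6],[0,0,0,-1,-0.6]])

```text
clock: 29.22
position: [0.4559, -0.4551, 0.2525]
orientation: [0.889, 0.458, 0.0, -0.001]
force: [-0.1, 0.4, -1.3]
finger_gap: 0.0396
gripper_force: 35.0
```

Call:
move_arm(rows=[[0,0,0.02,-0.3,-0.6],[0,0,0.06,-0.6,-0.6],[0,0,0.1,-1,-0.6],[0,0,0.1,-1,-0.6]])

```text
clock: 29.72
position: [0.4542, -0.4534, 0.149]
orientation: [0.741, 0.671, 0.001, -0.004]
force: [0.4, -0.5, -0.1]
finger_gap: 0.0399
gripper_force: 35.0
```

```bash
python3 -c "
from h import *
o=r.observe();print(o['position'],yaw(),o['force'],o['finger_gap'])
go((.455,-.4556,.017,88))"
```

```text
[ 0.45415404 -0.45343206  0.14899137] 84.33080526925751 [ 0.35569207 -0.4880813  -0.12284785] 0.03985865361863183
(0.455, -0.4556, 0.017, 88) -> [-0.0021  0.0011  0.132  -0.1223]
```

Call:
move_arm(rows=[[-0.002,0.001,0.05,-0.12,-0.6],[-0.002,0.001,0.09,-0.12,-0.6],[-0.002,0.001,0.12,-0.12,-0.6],[-0.002,0.001,0.132,-0.12,-0.6],[-0.002,0.001,0.132,-0.12,-0.6],[-0.002,0.001,0.132,-0.12,0.05],[-0.002,0.001,0.132,-0.12,0.05],[-0.002,0.001,0.132,-0.12,0.05],[-0.002,0.001,0.08,-0.12,0.05],[-0.002,0.001,0.02,-0.12,0.05]])

```text
clock: 30.98
position: [0.4558, -0.4575, 0.133]
orientation: [0.719, 0.695, 0.0, -0.002]
force: [1.0, -0.5, 0.2]
finger_gap: 0.0462
gripper_force: 0.0
```

Call:
move_arm(rows=[[0,0,-0.06,0.3,0.5],[0,0,-0.08,0.6,0.5],[0,0,-0.08,1,0.5],[0,0,-0.08,1,0.5]])

```text
clock: 31.48
position: [0.4565, -0.4585, 0.2136]
orientation: [0.874, 0.486, 0.0, 0.0]
force: [0.4, -0.0, -0.4]
finger_gap: 0.0662
gripper_force: 0.0
```

```bash
python3 cases.py; python3 -c "
from h import *
o=r.observe();print(o['position'],yaw(),o['force'],o['finger_gap'])
go((.626,-.295,.2,11))"
```

```text
0.96 [ 724. -431.] [ 43. 125.] yaw -7 z 0.045 rgb [ 64. 108.  71.] [391. 147.]
0.82 [ 626. -294.] [121.  42.] yaw 11 z 0.045 rgb [103. 102. 103.] [345. 181.]
0.72 [577. 349.] [ 42. 123.] yaw -7 z 0.055 rgb [93. 92. 91.] [110. 195.]
0.69 [570. 282.] [ 43. 122.] yaw -6 z 0.055 rgb [96. 95. 95.] [136. 198.]
0.61 [ 458. -418.] [ 44. 204.] yaw -88 z 0.05 rgb [79. 80. 80.] [405. 240.]
[ 0.45628434 -0.45818716  0.21259444] 58.25366828824524 [-0.54914829  0.50324984 -0.16016011] 0.06611828906326284
(0.626, -0.295, 0.2, 11) -> [0.2281 0.0585 0.0126 1.5751]
```

Call:
move_arm(rows=[[0.06,0.015,0,0.3,0.5],[0.12,0.03,0,0.6,0.5],[0.17,0.045,0,1,0.5],[0.228,0.058,0,1,0.5],[0.228,0.058,0,1,0.5]])

```text
clock: 32.2
position: [0.6284, -0.2915, 0.2119]
orientation: [0.969, 0.247, -0.0, -0.001]
force: [-0.8, -0.7, 0.2]
finger_gap: 0.0662
gripper_force: 0.0
```

Call:
move_arm(rows=[[0,0,0.05,0.3,0.5],[0,0,0.1,0.575,0.5],[0,0,0.14,0.575,0.5],[0,0,0.14,0.575,0.5]])

```text
clock: 32.7
position: [0.6225, -0.2946, 0.0682]
orientation: [0.995, 0.095, -0.004, -0.003]
force: [-0.7, -0.1, -0.1]
finger_gap: 0.0662
gripper_force: 0.0
```

```bash
python3 -c "
from h import *
o=r.observe();print(o['position'],yaw(),o['force'],o['finger_gap'])
go((.626,-.294,.005,11))"
```

```text
[ 0.62253811 -0.29455459  0.06818684] 10.893223018064264 [-0.72259809 -0.05644938 -0.10285835] 0.06618684757469172
(0.626, -0.294, 0.005, 11) -> [ 0.0035  0.0001  0.0632 -0.0036]
```

Call:
move_arm(rows=[[0,0,0.03,0,0.5],[0,0,0.05,0,0.5],[0,0,0.065,0,0.5],[0,0,0.065,0,0.5],[0,0,0.065,0,-0.6],[0,0,0.065,0,-0.6],[0,0,0.065,0,-0.6],[0,0,0.065,0,-0.6]], force=35)

```text
clock: 33.7
position: [0.6267, -0.2958, 0.0088]
orientation: [0.996, 0.094, 0.001, 0.0]
force: [-1.9, 0.5, 4.3]
finger_gap: 0.0394
gripper_force: 35.0
```

Call:
move_arm(rows=[[0,0,-0.05,0,-0.6],[0,0,-0.1,0,-0.6],[0,0,-0.16,0,-0.6],[0,0,-0.22,0,-0.6],[0,0,-0.245,0,-0.6],[0,0,-0.245,0,-0.6],[0,0,-0.245,0,-0.6],[0,0,-0.245,0,-0.6]])

```text
clock: 34.7
position: [0.6252, -0.2949, 0.25]
orientation: [0.996, 0.094, -0.002, -0.001]
force: [0.4, -0.7, -0.7]
finger_gap: 0.0401
gripper_force: 35.0
```

```bash
python3 heft.py
```

```text
Fz [-1.22 -0.7  -0.85] [ 0.6257 -0.2952  0.2512] 10.8 0.03973087759126394
chest 0.12
(np.float64(0.5295705473269191), np.float64(0.35188523009186484), 0.25, -5.5) -> [ 0.0272 -0.6537  0.0012  0.5447]
(np.float64(0.5795705473269191), np.float64(0.35188523009186484), 0.02, -5.5) -> [ 0.0763 -0.6443  0.2312  0.5447]
chest 0.05
(np.float64(0.5228613446505035), np.float64(0.2822074962061623), 0.25, -5.5) -> [ 0.0075 -0.5865  0.0012  0.5447]
(np.float64(0.5728613446505035), np.float64(0.2822074962061623), 0.02, -5.5) -> [ 0.0567 -0.5771  0.2312  0.5447]
chest -0.02
(np.float64(0.5161521419740878), np.float64(0.21252976232045978), 0.25, -5.5) -> [-0.0121 -0.5193  0.0012  0.5447]
(np.float64(0.5661521419740878), np.float64(0.21252976232045978), 0.02, -5.5) -> [ 0.037  -0.5099  0.2312  0.5447]
chest -0.085
(np.float64(0.5099221680602732), np.float64(0.14782900942659316), 0.25, -5.5) -> [-0.0304 -0.4569  0.0012  0.5447]
(np.float64(0.5599221680602733), np.float64(0.14782900942659316), 0.02, -5.5) -> [ 0.0187 -0.4475  0.2312  0.5447]
tray -0.04
(0.4964, -0.497, 0.15, 88) -> [-0.165   0.1738  0.1012 -2.572 ]
(0.455, -0.4556, 0.15, 88) -> [-0.1979  0.1254  0.1012 -2.572 ]
tray 0.04
(0.4936, -0.41700000000000004, 0.15, 88) -> [-0.1527  0.0947  0.1012 -2.572 ]
(0.535, -0.45840000000000003, 0.15, 88) -> [-0.1198  0.1432  0.1012 -2.572 ]
```

Empty as well, reading about 0.9 N, so it takes the second tray slot.

Call:
move_arm(rows=[[-0.04,0.04,0,-0.3,-0.6],[-0.08,0.09,0,-0.6,-0.6],[-0.12,0.143,0,-1,-0.6],[-0.12,0.143,0,-1,-0.6],[-0.12,0.143,0,-1,-0.6]])

```text
clock: 35.48
position: [0.5349, -0.4587, 0.2522]
orientation: [0.938, 0.348, 0.0, -0.001]
force: [0.1, 1.1, -1.1]
finger_gap: 0.04
gripper_force: 35.0
```

Call:
move_arm(rows=[[0,0,0,-0.3,-0.6],[0,0,0,-0.6,-0.6],[0,0,0,-1,-0.6],[0,0,0,-1,-0.6]])

```text
clock: 35.98
position: [0.5364, -0.4567, 0.2528]
orientation: [0.815, 0.58, 0.0, -0.0]
force: [0.4, 0.5, -2.0]
finger_gap: 0.0397
gripper_force: 35.0
```

Call:
move_arm(rows=[[0,0,0.05,-0.3,-0.6],[0,0,0.1,-0.57,-0.6],[0,0,0.1,-0.57,-0.6],[0,0,0.1,-0.57,-0.6]])

```text
clock: 36.48
position: [0.5364, -0.4588, 0.1551]
orientation: [0.721, 0.693, -0.0, 0.001]
force: [0.5, 0.2, -0.3]
finger_gap: 0.0393
gripper_force: 35.0
```

```bash
python3 -c "
from h import *
o=r.observe();print(o['position'],yaw(),o['force'],o['finger_gap'])
go((.536,-.458,.017,88))"
```

```text
[ 0.5364137  -0.45882057  0.1550639 ] 87.73337858090494 [ 0.51707583  0.2025138  -0.28185376] 0.039269776766126814
(0.536, -0.458, 0.017, 88) -> [ 0.0008 -0.0004  0.1381 -0.0089]
```

Call:
move_arm(rows=[[0,0,0.05,0,-0.6],[0,0,0.09,0,-0.6],[0,0,0.12,0,-0.6],[0,0,0.136,0,-0.6],[0,0,0.136,0,-0.6],[0,0,0.136,0,0.05],[0,0,0.136,0,0.05],[0,0,0.136,0,0.05],[0,0,0.08,0,0.05],[0,0,0.02,0,0.05]])

```text
clock: 37.72
position: [0.5346, -0.4579, 0.1333]
orientation: [0.72, 0.694, 0.0, -0.001]
force: [0.7, -1.3, -0.0]
finger_gap: 0.0464
gripper_force: 0.0
```

Call:
move_arm(rows=[[0,0,-0.06,0.1,0],[0,0,-0.12,0.1,0],[-0.06,0,-0.15,0.1,0],[-0.12,0,-0.15,0.1,0]])

```text
clock: 38.22
position: [0.5326, -0.5783, 0.2894]
orientation: [0.737, 0.676, -0.001, 0.004]
force: [-0.0, -1.2, -0.4]
finger_gap: 0.0443
gripper_force: 0.0
```

```bash
python3 look.py x1; python3 cases.py; python3 -c "
from h import *
f=r.grab_frame('top'); save('top2',f,(60,70,470,300),1.9)
o=r.observe();print(o['clock'],o['position'],yaw(),o['force'],o['finger_gap'])"
```

```text
scene knob 225 [ 0.559 -0.04   0.145] [ 0.577 -0.     0.157] [0.585 0.044 0.163]
lid lean 1.4052131397687766 7584
top knob 280 [ 0.56  -0.04   0.142] [0.572 0.002 0.157] [0.584 0.043 0.163]
lid lean 1.4130970424418077 665
0.93 [ 537. -457.] [120.  42.] yaw 87 z 0.05 rgb [66. 67. 68.] [405. 214.]
0.86 [570. 282.] [ 44. 123.] yaw -6 z 0.055 rgb [97. 97. 97.] [137. 196.]
0.83 [ 459. -462.] [121.  40.] yaw 87 z 0.05 rgb [98. 97. 98.] [405. 239.]
0.72 [ 723. -431.] [ 42. 121.] yaw -6 z 0.044 rgb [ 67. 109.  74.] [392. 147.]
0.68 [576. 349.] [ 42. 119.] yaw -7 z 0.055 rgb [95. 94. 95.] [110. 194.]
0.18 [584.  38.] [142.  95.] yaw 47 z 0.157 rgb [116.  54.  50.] [229. 185.]
38.475 [ 0.53076793 -0.57659921  0.28212645] 84.91000056588759 [ 0.26696034  1.11723574 -0.10389481] 0.04380053669521856
```

View pics/top2.png

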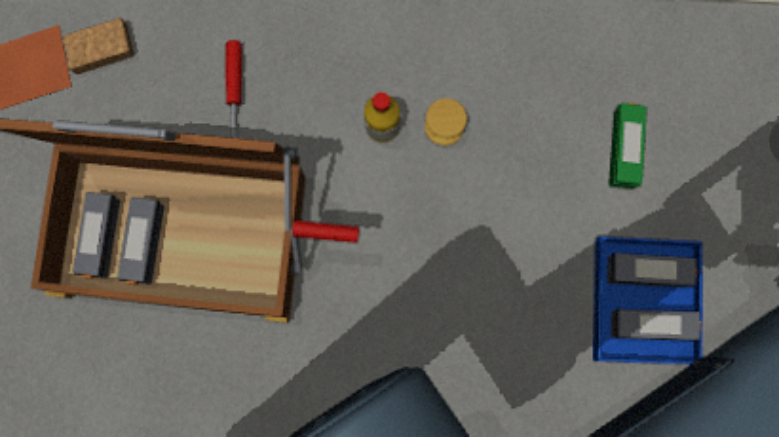

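All four grey cases are sorted: two in the chest (crop 95,235 and 140,240) and two in the tray (655,268 and 660,323). The green one is untouched. Next is the knob at crop 325,232.

```bash
python3 -c "
from h import *
go((.570,-.02,.25,84.5),(.570,-.02,.121,84.5))"
```

```text
(0.57, -0.02, 0.25, 84.5) -> [ 0.5579 -0.0103  0.0321  0.0137]
(0.57, -0.02, 0.121, 84.5) -> [ 0.5579 -0.0103  0.1611  0.0137]
```

Call:
move_arm(rows=[[0.06,-0.01,0,0,0],[0.12,-0.01,0,0,0],[0.18,-0.01,0,0,0],[0.24,-0.01,0,0,0],[0.3,-0.01,0,0,0],[0.36,-0.01,0,0,0],[0.42,-0.01,0,0,0],[0.48,-0.01,0,0,0],[0.53,-0.01,0,0,0],[0.558,-0.01,0.03,0,0]])

```text
clock: 39.72
position: [0.5711, -0.0163, 0.2563]
orientation: [0.736, 0.677, 0.002, 0.003]
force: [-0.5, -0.2, -0.9]
finger_gap: 0.0442
gripper_force: 0.0
```

Call:
move_arm(rows=[[0,0,0,0,0],[0,0,0,0,0],[0,0,0,0,0]])

```text
clock: 40.1
position: [0.5707, -0.0212, 0.2543]
orientation: [0.738, 0.675, 0.001, 0.001]
force: [0.3, -0.4, -0.3]
finger_gap: 0.0441
gripper_force: 0.0
```

```bash
python3 -c "
from h import *
o=r.observe();print(o['position'],yaw(),o['force'],o['finger_gap'])
go((.570,-.02,.121,84.5))"
```

```text
[ 0.57069701 -0.02119982  0.25429716] 84.87754143169018 [ 0.32979931 -0.35563191 -0.26801443] 0.044053932248341705
(0.57, -0.02, 0.121, 84.5) -> [ 0.0011 -0.0008  0.1333  0.0126]
```

Call:
move_arm(rows=[[0,0,0.05,0,0],[0,0,0.09,0,0],[0,0,0.115,0,0],[0,0,0.133,0,0],[0,0,0.133,0,0],[0,0,0.133,0,-0.8],[0,0,0.133,0,-0.8],[0,0,0.133,0,-0.8],[0,0,0.133,0,-0.8]], force=15)

```text
clock: 41.22
position: [0.5707, -0.0203, 0.1207]
orientation: [0.738, 0.675, 0.0, 0.001]
force: [-1.1, -0.3, 3.6]
finger_gap: 0.0216
gripper_force: 15.0
```

Call:
move_arm(rows=[[0,0.0035,0.0015,0,-0.8],[0,0.007,0.003,0,-0.8],[0,0.0105,0.005,0,-0.8],[0,0.014,0.007,0,-0.8],[0,0.019,0.01,0,-0.8],[0,0.0236,0.013,0,-0.8],[0,0.0236,0.013,0,-0.8]], force=25)

```text
clock: 42.1
position: [0.5933, -0.0223, 0.1056]
orientation: [0.738, 0.675, -0.001, -0.001]
force: [-4.1, -2.8, -1.0]
finger_gap: 0.0207
gripper_force: 25.0
```

Call:
move_arm(rows=[[0,0.0047,0.0036,0,-0.8],[0,0.0091,0.0073,0,-0.8],[0,0.0133,0.0113,0,-0.8],[0,0.0173,0.0155,0,-0.8],[0,0.021,0.02,0,-0.8],[0,0.0246,0.0246,0,-0.8],[0,0.0273,0.0286,0,-0.8],[0,0.0299,0.0326,0,-0.8],[0,0.0299,0.0326,0,-0.8]])

```text
clock: 43.22
position: [0.6204, -0.0246, 0.0722]
orientation: [0.738, 0.675, -0.002, -0.003]
force: [-9.4, -2.8, -0.4]
finger_gap: 0.0197
gripper_force: 24.7
```

```bash
python3 look.py x2; python3 -c "
from h import *
o=r.observe();print(o['position'],yaw(),o['force'],o['finger_gap'])"
```

```text
scene knob 15 [ 0.617 -0.057  0.105] [ 0.626 -0.044  0.112] [ 0.66  -0.042  0.153]
lid lean 1.1460280358172112 8528
top knob 42 [0.606 0.011 0.039] [0.626 0.032 0.114] [0.645 0.05  0.236]
lid lean 1.1189175885183666 2547
[ 0.6203825  -0.0245694   0.07217848] 84.94973480171934 [-10.46488642  -3.21486516  -1.04575977] 0.019968610349959223
```

Call:
move_arm(rows=[[0,0,0,0,0],[0,0,0,0,0],[0,0,0,0,0],[0,0,-0.05,0,0],[0,0,-0.11,0,0],[0,0,-0.17,0,0],[0,0,-0.23,0,0],[0,0,-0.3,0,-0.4],[0,0,-0.32,0,-0.4]])

```text
clock: 44.45
position: [0.6248, -0.0249, 0.4]
orientation: [0.738, 0.675, 0.002, 0.003]
force: [0.9, -0.2, -0.1]
finger_gap: 0.0277
gripper_force: 0.0
```

```bash
python3 look.py x3; cat > bar.py <<'E'
from h import *
import sys
th=float(sys.argv[1]); a=np.radians(-5.5); ph=th+.024
dx=.25*(.9997-np.cos(ph));dz=.25*np.sin(ph)-.006
x,y,z=.4388+dx*np.cos(a),.2447+dx*np.sin(a),.0582+dz
f=r.grab_frame('top');W=cloud(f)
m=(W[...,2]>z+.031-.015)&(W[...,2]<z+.031+.02)&(abs(W[...,0]-x)<.04)&(abs(W[...,1]-y)<.07)
p=W[m];print("bar seen",len(p),np.median(p,0) if len(p) else 0)
print(r.observe()['position'],yaw(),r.observe()['force'])
go((x,y,z+.07,84.5),(x,y,z,84.5))
E
python3 bar.py 1.13
```

```text
scene knob 238 [ 0.543 -0.045  0.049] [ 0.628 -0.002  0.113] [0.639 0.055 0.12 ]
lid lean 1.1453818205701258 8530
top knob 53 [ 0.541 -0.053  0.105] [ 0.617 -0.039  0.115] [0.629 0.011 0.72 ]
lid lean 1.118894540418205 1954
bar seen 169 [0.59557765 0.26470166 0.31987011]
[ 0.62427548 -0.02483633  0.39597418] 84.95286330988154 [ 0.29649347  0.39826601 -2.00871415]
(np.float64(0.58683205598863), np.float64(0.23044613422613008), np.float64(0.350797645891269), 84.5) -> [ 0.251  -0.0598  0.0452  0.0151]
(np.float64(0.58683205598863), np.float64(0.23044613422613008), np.float64(0.280797645891269), 84.5) -> [ 0.251  -0.0598  0.1152  0.0151]
```

View pics/x3.png

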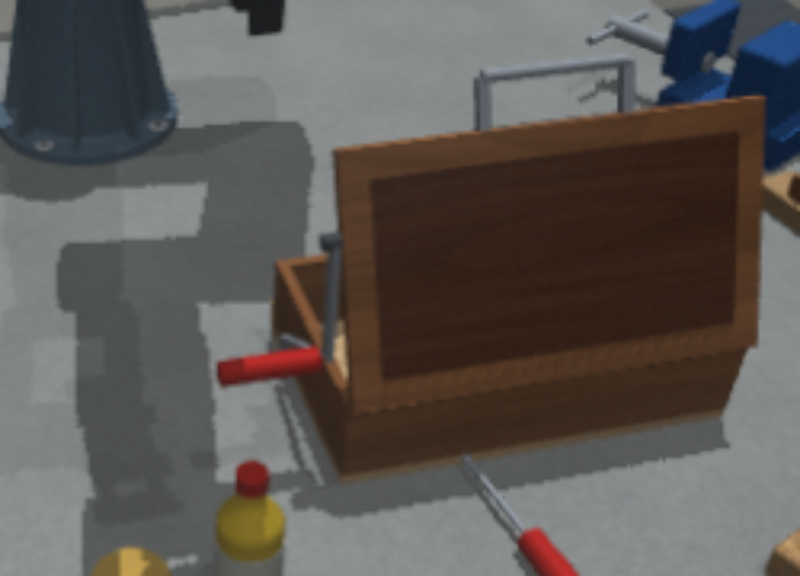

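The knee has folded (crop 320,365) and the lid stands unlocked at about 1.14. Next I grip the bar at 555,68.

Call:
move_arm(rows=[[0.06,-0.02,0,0,-0.3],[0.12,-0.04,0,0,-0.3],[0.18,-0.057,0,0,-0.3],[0.24,-0.057,0,0,-0.3],[0.251,-0.057,0.03,0,-0.3],[0.251,-0.057,0.045,0,-0.3],[0.251,-0.057,0.045,0,-0.3]])

```text
clock: 45.48
position: [0.5879, 0.2292, 0.3461]
orientation: [0.738, 0.675, -0.002, -0.001]
force: [-0.7, -0.6, -0.3]
finger_gap: 0.0311
gripper_force: 0.0
```

```bash
python3 bar.py 1.145
```

```text
bar seen 216 [0.59118772 0.20743334 0.319644  ]
[0.58864294 0.22906004 0.34799286] 84.86428593137181 [0.22888396 0.27419291 0.15949988]
(np.float64(0.5902564397116403), np.float64(0.23011640357677826), np.float64(0.35228999643539805), 84.5) -> [ 0.0012  0.0015 -0.0043  0.0121]
(np.float64(0.5902564397116403), np.float64(0.23011640357677826), np.float64(0.28228999643539804), 84.5) -> [0.0012 0.0015 0.0657 0.0121]
```

Call:
move_arm(rows=[[0,0.0035,0.02,0,-0.3],[0,0.0035,0.045,0,-0.3],[0,0.0035,0.065,0,-0.3],[0,0.0035,0.065,0,-0.3],[0,0.0035,0.065,0,-1],[0,0.0035,0.065,0,-1],[0,0.0035,0.065,0,-1],[0,0.0035,0.065,0,-1]], force=40)

```text
clock: 46.52
position: [0.5928, 0.23, 0.2854]
orientation: [0.738, 0.675, 0.001, 0.0]
force: [-0.8, -0.4, 4.9]
finger_gap: 0.0077
gripper_force: 39.1
```

```bash
cat > arc.py <<'E'
from h import *
o=r.observe();p=o['position'];a=np.radians(-5.5);d=p-[.4388,.2447,.0582]
dx=d[0]*np.cos(a)+d[1]*np.sin(a);dz=d[2]
R=np.hypot(dz+.006,.2499-dx);ph=np.arctan2(dz+.006,.2499-dx);print(R,"theta",ph-.024,o['force'],o['clock'])
for q in np.arange(ph-.05,.02,-.05):
    print(round(q-.024,3),np.round([R*np.cos(ph)-R*np.cos(q),R*np.sin(ph)-R*np.sin(q)],4))
q=.024;print("closed",np.round([R*np.cos(ph)-R*np.cos(q),R*np.sin(ph)-R*np.sin(q)],4))
E
python3 arc.py
```

```text
0.2519263097634799 theta 1.1592495189556113 [-0.75039653 -0.40716553  4.91375646] 46.525
1.109 [-0.0115  0.005 ]
1.059 [-0.0228  0.0107]
1.009 [-0.0338  0.0168]
0.959 [-0.0444  0.0236]
0.909 [-0.0547  0.0308]
0.859 [-0.0647  0.0386]
0.809 [-0.0742  0.0468]
0.759 [-0.0833  0.0555]
0.709 [-0.092   0.0646]
0.659 [-0.1002  0.0742]
0.609 [-0.1079  0.0842]
0.559 [-0.1151  0.0945]
0.509 [-0.1217  0.1052]
0.459 [-0.1279  0.1162]
0.409 [-0.1334  0.1275]
0.359 [-0.1384  0.139 ]
0.309 [-0.1429  0.1508]
0.259 [-0.1467  0.1628]
0.209 [-0.1499  0.175 ]
0.159 [-0.1525  0.1873]
0.109 [-0.1545  0.1998]
0.059 [-0.1558  0.2123]
0.009 [-0.1566  0.2249]
closed [-0.1566  0.2272]
```

Call:
move_arm(rows=[[0,-0.0115,0.005,0,-1],[0,-0.0228,0.0107,0,-1],[0,-0.0338,0.0168,0,-1],[0,-0.0444,0.0236,0,-1],[0,-0.0547,0.0308,0,-1],[0,-0.0647,0.0386,0,-1],[0,-0.0742,0.0468,0,-1],[0,-0.0833,0.0555,0,-1],[0,-0.0833,0.0555,0,-1]])

```text
clock: 47.65
position: [0.5085, 0.2374, 0.2264]
orientation: [0.738, 0.675, -0.0, -0.0]
force: [7.2, 3.1, -8.3]
finger_gap: 0.0067
gripper_force: 40.1
```

```bash
python3 arc.py
```

```text
0.25033714128680573 theta 0.7455845431695244 [ 7.18474614  3.07268728 -8.31105527] 47.65
0.696 [-0.0085  0.0092]
0.646 [-0.0165  0.0188]
0.596 [-0.024   0.0288]
0.546 [-0.031   0.0392]
0.496 [-0.0375  0.0499]
0.446 [-0.0434  0.0609]
0.396 [-0.0488  0.0722]
0.346 [-0.0536  0.0838]
0.296 [-0.0579  0.0955]
0.246 [-0.0615  0.1075]
0.196 [-0.0645  0.1197]
0.146 [-0.067   0.1319]
0.096 [-0.0688  0.1443]
0.046 [-0.0699  0.1568]
closed [-0.0705  0.1682]
```

Call:
move_arm(rows=[[0,-0.0085,0.0092,0,-1],[0,-0.0165,0.0188,0,-1],[0,-0.024,0.0288,0,-1],[0,-0.031,0.0392,0,-1],[0,-0.0375,0.0499,0,-1],[0,-0.0434,0.0609,0,-1],[0,-0.0488,0.0722,0,-1],[0,-0.0536,0.0838,0,-1],[0,-0.0579,0.0955,0,-1],[0,-0.0579,0.0955,0,-1]])

```text
clock: 48.9
position: [0.4526, 0.2424, 0.1324]
orientation: [0.738, 0.675, 0.001, 0.001]
force: [7.6, 2.4, -4.1]
finger_gap: 0.0067
gripper_force: 39.9
```

```bash
python3 arc.py
```

```text
0.24917685844679133 theta 0.30385686798229034 [ 7.61520262  2.37938822 -4.11409175] 48.9
0.254 [-0.0037  0.0119]
0.204 [-0.0068  0.024 ]
0.154 [-0.0093  0.0362]
0.104 [-0.0112  0.0485]
0.054 [-0.0125  0.0609]
0.004 [-0.0132  0.0733]
closed [-0.0132  0.0743]
```

Call:
move_arm(rows=[[0,-0.0037,0.012,0,-1],[0,-0.0068,0.024,0,-1],[0,-0.0093,0.036,0,-1],[0,-0.0106,0.044,0,-1],[0,-0.0117,0.052,0,-1],[0,-0.0125,0.06,0,-1],[0,-0.0128,0.066,0,-1],[0,-0.013,0.071,0,-1],[0,-0.013,0.0745,0,-1],[0,-0.013,0.0745,0,-1]])

```text
clock: 50.15
position: [0.4391, 0.2436, 0.0583]
orientation: [0.738, 0.675, 0.001, 0.0]
force: [5.9, 2.8, -2.7]
finger_gap: 0.0061
gripper_force: 40.6
```

```bash
python3 arc.py; python3 look.py x4
```

```text
0.24952716364555547 theta 0.00036479230353548067 [ 5.8657951   2.83389988 -2.6619249 ] 50.15
closed [-0.      0.0001]
scene knob 224 [ 0.615 -0.046  0.044] [ 0.642 -0.005  0.078] [0.652 0.049 0.083]
top knob 239 [ 0.625 -0.045  0.057] [ 0.637 -0.005  0.078] [0.649 0.037 0.085]
```

Call:
move_arm(rows=[[0,0,0.002,0,-1],[0,0,0.003,0,-1],[0,0,0.003,0,-1],[0,0,0.003,0,-0.5],[0,0,0.003,0,-0.5],[0,0,0.003,0,-0.5],[0,0,-0.03,0,-0.5],[0,0,-0.08,0,-0.5],[0,-0.06,-0.14,0,-0.5],[0,-0.1,-0.2,0,-0.5]])

```text
clock: 51.5
position: [0.3559, 0.2503, 0.2339]
orientation: [0.738, 0.675, -0.001, -0.0]
force: [0.9, 0.8, 1.3]
finger_gap: 0.0218
gripper_force: 0.0
```

```bash
python3 - <<'E'
from h import *
o=r.observe();print(o['clock'],o['position'],o['force'],o['finger_gap'])
f=r.grab_frame('scene');save('end',f,s=1.5);W=cloud(f)
a=np.radians(-5.5);xc=(W[...,0]-.583)*np.cos(a)+(W[...,1]-.231)*np.sin(a);yc=-(W[...,0]-.583)*np.sin(a)+(W[...,1]-.231)*np.cos(a)
m=(abs(xc)<.09)&(abs(yc)<.16)&(W[...,2]<.2)
print("lid slope",np.polyfit(xc[m],W[...,2][m],1))
E
python3 cases.py
```

```text
51.5 [0.35594392 0.25029599 0.23394431] [0.86548221 0.82302005 1.25951275] 0.021836153269857675
lid slope [-1.61844722  0.04973309]
0.91 [ 536. -457.] [119.  41.] yaw 86 z 0.05 rgb [102. 103. 105.] [402. 213.]
0.73 [ 722. -431.] [ 43. 120.] yaw -6 z 0.045 rgb [ 65. 109.  72.] [392. 149.]
0.66 [ 458. -463.] [122.  44.] yaw 90 z 0.05 rgb [103. 104. 107.] [405. 238.]
```

View pics/end.png

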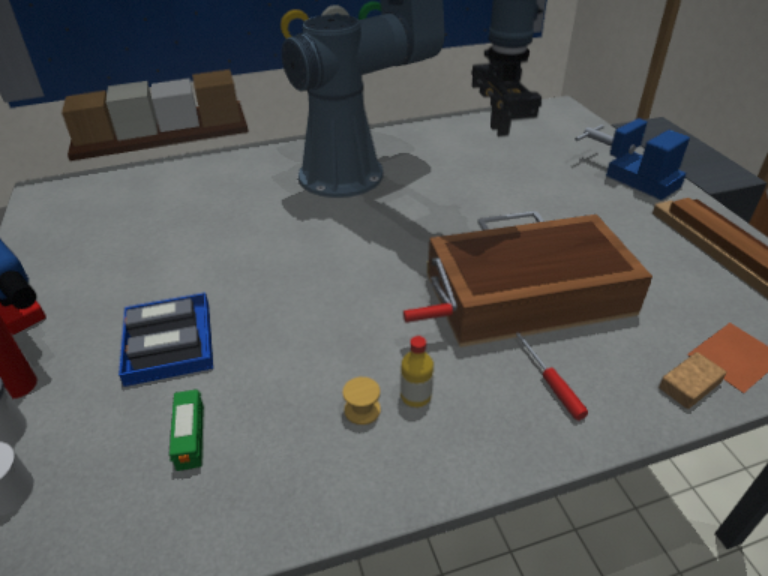

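```bash
python3 - <<'E'
from h import *
f=r.grab_frame('top');W=cloud(f)
a=np.radians(-5.5);xc=(W[...,0]-.583)*np.cos(a)+(W[...,1]-.231)*np.sin(a);yc=-(W[...,0]-.583)*np.sin(a)+(W[...,1]-.231)*np.cos(a)
for x in np.arange(-.09,.1,.03):
    m=(abs(xc-x)<.015)&(abs(yc)<.16)&(W[...,2]<.2); print(round(x,2),m.sum(),np.median(W[...,2][m]).round(4))
E
```

```text
-0.09 1452 0.0969
-0.06 1375 0.0987
-0.03 1361 0.0988
0.0 1348 0.0987
0.03 1332 0.0987
0.06 1307 0.0987
0.09 1275 0.0975
```

The lid is level at 0.098 m and fully shut. Both empties are in the tray (110,212 and 108,228 in the frame), the glue bottle, spool, screwdriver and green case are where they were, and the arm is clear.

```bash
python3 -c "
from plant import r
print(r.finish_job())"
```

```text
the job is handed in; nothing more can be done
None
```

The job is handed in after about 52 s: the lid locked on its stay, two full cases (about 0.44 kg each) went into the chest and two empty ones into the blue tray, then the stay was released and the lid lowered fully shut.

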